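Pack the pigment jars into the jar carrier

ROBOT

A 6-joint arm with a two-finger parallel gripper is mounted at the origin on a cart in front of the work surface, level with it; the furniture and walls round the work are solid. World frame = base frame: x ahead of the robot, y to its left, z up, the work surface at z = 0. Lengths are in mm, angles in rad, forces in N, time in s.
With the tool pointing down it reaches from about 275 to 750 mm from the base axis. Payload 10.2 kg.
Tool frame: the origin (TCP) lies midway between the tips of the shut fingers; the grasp point (between the pads) lies 19 mm behind it; z points along the fingers, y is the line along which they close (so a half turn about z gives the same grasp; the last joint's range is limited). The gripper opens to 85 mm and grips with 20 to 120 N. Pads are 22 mm wide; open, the fingers measure 114 mm over their backs; the gripper's body (76 mm by 85 mm) begins 54 mm behind the grasp point. The pads swing forward as they close: fully open they stand 13 mm farther back than shut.
Start: joints at [1.111, 0.313, 1.498, -0, 1.331, -0.223], TCP at [123.174, 510.352, 231.294] pointing down, gripper open.
Joint ranges: [-2.94, 2.94], [-0.97, 2.17], [0.19, 2.56], [-1.23, 4.37], [0.02, 3.11], [-2.88, 2.88]. Speed limits (rad/s): [2.39, 2.39, 3.01, 3.14, 3.14, 3.14].

INTERFACE

Orientations are given as a rotation vector (axis times angle).
In Python, from station import env, camera, calibration gives the robot as it stands.
- The arm moves only by the shell command python3 -m creep 'ROWS' [FORCE]. ROWS is JSON, a list of rows, each an object with "delta_rot": the turn, a rotation vector about the tool's x, y, z in units of 6 degrees (1.0 is 6 degrees), a list of three; "slide": the shift along the tool's x, y, z in units of 30 mm (1.0 is 30 mm), a list of three; "jaw": the finger opening in mm, from 0 to 85.4. A call has 1 to 5 rows; each row is the pose to reach, as a shift and turn from the pose commanded when the call began, along the tool's axes at that moment; what a row does not reach only later rows make up. A row lasts 1/10 s, in which the tool goes at most 50 mm and 8.59 degrees, less where a joint would pass 70% of its speed; a pose out of reach is approached as far as the arm can. A call with a gripper value outside its range is refused whole. The fingers move at their own pace and stop on an object; FORCE is the grip in N (left out, the last holds). Time passes only in rows, so rows that repeat a pose let the fingers close. It gives the time, the measured TCP pose, the force, the opening and the grip force at its end, in the units of the state.
- env.get_state(): the state, without advancing time (a new reading comes with each control period).
- camera(name): name is "scene" or "top" or "wrist"; returns (picture, depth): 400x640x3 uint8, blue, green, red; 400x640 float32, mm along the optical axis (not along the pixel's ray), 0 where there is no reading.
- calibration(name): a dict with "intrinsics" (3x3 intrinsics, pixels), "world_to_cam" (4x4, takes a point from world to camera coordinates). Camera axes: x right, y down, z forward; pixel columns grow to the right and rows downward; lengths in mm; the calibration is good to about 2 mm. A picture is of the moment at which its call begins: read the wrist's pose just before it. calibration takes no time and is no camera call; for the wrist camera it gives the pose at the moment of the call.
- env.job_done(): hands the job in; it is judged then, once.
The state is a dict: "time": time; "qpos": joint angles; "dq": joint speeds; "effort": joint torques, N m; "ee_pos": TCP position; "tool_rot": TCP orientation; "contact_force": force on the tool from outside, world axes, zero at the start; "ft_torque": the same for the moment, N m; "gripper_width": finger opening in mm; "finger_force": force on a finger pad.
Only numpy, scipy, OpenCV 4.12 (cv2) and the standard library are available. Lean on these libraries where they do the work, as an engineer would, in place of code of your own. Each camera call takes 0.05 s, during which the arm holds its last target. There are 200 camera calls.

TASK

Pack all the pigment jars on the table into the jar carrier for transport: flick the stop's brake lever up to free it (never drag the stop while its lever is down), make room, and stand every jar upright in the trough between the end plate and the stop. Then slide the stop up snug so that the row has no play, push the lever fully down to lock it, and only after that close the clear hood and press it down until its catch snaps shut. Leave the other things on the table where they are.

Things in the scene. Friction and masses are not known exactly. Their poses are not given: they have to be found in the camera images.
- jar_0_mid (a point): A squat round white pigment jar with a black screw cap, 50 mm in diameter, 50 mm tall, about 0.12 kg, standing on the table left or right of the carrier; two to four are there (None for an absent one). The point is its centre, 25 mm above its base; z is its long axis. Can be gripped from above by the cap or upper body, at any yaw.
- jar_1_mid (a point): A squat round white pigment jar with a black screw cap, 50 mm in diameter, 50 mm tall, about 0.12 kg, standing on the table left or right of the carrier; two to four are there (None for an absent one). The point is its centre, 25 mm above its base; z is its long axis. Can be gripped from above by the cap or upper body, at any yaw.
- jar_2_mid (a point): A squat round white pigment jar with a black screw cap, 50 mm in diameter, 50 mm tall, about 0.12 kg, standing on the table left or right of the carrier; two to four are there (None for an absent one). The point is its centre, 25 mm above its base; z is its long axis. Can be gripped from above by the cap or upper body, at any yaw.
- jar_3_mid (a point): A squat round white pigment jar with a black screw cap, 50 mm in diameter, 50 mm tall, about 0.12 kg, standing on the table left or right of the carrier; two to four are there (None for an absent one). The point is its centre, 25 mm above its base; z is its long axis. Can be gripped from above by the cap or upper body, at any yaw.
- trough_end (a point): Point on the floor of the jar trough (10 mm above the table), mid-width, at the inner face of the upright aluminium end plate (top 56 mm above the table) at the tray's right-hand end. Carrier axes: x across, away from the robot; y along the trough from the end plate to the stop; z up. The trough is 62 mm wide, between a 50 mm high back wall and a low guide (top 30 mm above the table).
- tray_mid (a point): Centre of the carrier's plywood tray at table level, same axes; on the trough's middle line, 144 mm from the end plate. The tray is fixed, 312 mm long (y), x from -65 to +41 mm, outer walls 30 mm high at front and ends. In front of the guide (x -35 to -62 mm) runs a ledge with the steel brake rail (top 44 mm above the table) and the lever. The hood's middle is at the same y.
- stop_face (a point): On the stop, an aluminium plate (54 mm wide, 14 mm thick along y, top 60 mm above the table) that slides along the trough: the middle of its flat face that looks toward the end plate, at floor level. Axes as the carrier's.
- stop_grip (a point): Centre of the stop's black grip fin, on top of the stop plate: 12 mm thick (carrier x), 28 mm long (y), from 60 to 94 mm above the table; 14 mm behind the stop's face. Pinch across its 12 mm to slide the stop, or push the stop plate from either side.
- stop (a joint): Free length of the trough in m: the distance from the end plate to the stop's face, 0 to 0.226. It slides with about 5 N. Its brake is on while the lever is down (below 0.4 rad): it must not be dragged along then. A snug row of n jars takes about 0.050 n; each jar touches the next.
- lever_pivot (a point): Pivot of the brake lever, 56 mm above the table, on the stop at x = -47 mm of the carrier (toward the robot from the trough), 7 mm behind the stop's face; it turns about the carrier's x axis. It travels with the stop.
- lever_tip (a point): Centre of the lever's black end sleeve (26 mm long, 15 mm wide along carrier x, 12 mm thick), 42 mm from the pivot. With the lever down it lies at 56 mm height on the +y side of the pivot (away from the end plate), clear of the walls, and can be pinched across its 15 mm from above and lifted in an arc about the pivot.
- lever (a joint): Brake lever angle in rad: 0 fully down (stop locked), 1.15 standing up (stop free; raise it to 0.8 or more). Stiff hinge: it stays where it is left, moves with about 1.5 N at the sleeve; pressing the sleeve down from above lowers it without shifting the stop.
- lid_hinge (a point): Middle of the hood's hinge line, which runs along the carrier's y axis on the top of the back wall, 50 mm above the table, 40 mm beyond the trough's middle line. The hood's top front edge turns at 120 mm from it. Shut, the hood reaches 68 mm in front of the trough's middle line; a small latch tongue and catch at the middle of the front reach 81 mm.
- lid_pad (a point): Middle of the top of the metal press pad (18 x 80 mm) on the front top edge of the clear, metal-edged hood. Shut: 106.5 mm above the table, 101 mm in front of the hinge and 56.5 mm above it; hood 316 mm long, top panel 101 mm above the table. Open: the hood stands behind the tray leaning back, its top panel facing away from the robot; the pad turns with it about the hinge.
- lid (a joint): Hood angle in rad: 0 shut, 2.4 open, where it rests at the start. Pushed forward from behind by its upper edge it falls forward by itself below about 0.9, and then comes to rest ajar at about 0.11 on the spring catch at the middle of its front edge. Pressed down on the pad with about 12 to 16 N it snaps past the catch (at about 0.07) to 0.
- tape_roll: Bystander: a roll of masking tape lying flat, 104 mm across, 25 mm high; origin at its underside.
- sealer: Bystander: a white bottle, 64 mm by 167 mm tall; origin at its underside.
- glue: Bystander: a lying glue tube, 51 x 181 x 34 mm; origin at its underside.
Mind the look-alikes: they are no part of the job. What is shaped like the part that bears jar_3_mid but purple or red is not meant.

How it is judged (in metres and radians):
On the way, in this order (a step that is already met when the one before it is completed fails the run):
1. the brake lever is up (stop free) (value of joint lever above 0.8 rad and value of joint lid above 1 rad), for 0.2 s.
2. every jar stands in the trough between end plate and stop, with the lever still up (x of jar_0_mid in the frame of trough_end between -0.014 and 0.014 m and y of each of jar_0_mid, jar_1_mid, jar_2_mid, jar_3_mid in the frame of trough_end above 0.015 m and y of each of jar_0_mid, jar_1_mid, jar_2_mid, jar_3_mid in the frame of stop_face below -0.015 m and z of jar_0_mid in the frame of trough_end between 0.019 and 0.033 m and angle between each of jar_0_mid, jar_1_mid, jar_2_mid, jar_3_mid's own z axis and vertical below 0.15 rad and x of jar_1_mid in the frame of trough_end between -0.014 and 0.014 m and z of jar_1_mid in the frame of trough_end between 0.019 and 0.033 m and x of jar_2_mid in the frame of trough_end between -0.014 and 0.014 m and z of jar_2_mid in the frame of trough_end between 0.019 and 0.033 m and x of jar_3_mid in the frame of trough_end between -0.014 and 0.014 m and z of jar_3_mid in the frame of trough_end between 0.019 and 0.033 m and value of joint lever above 0.6 rad), for 0.2 s.
3. the stop is snug against the row and locked by the lever, the hood still open (x of jar_0_mid in the frame of trough_end between -0.014 and 0.014 m and y of each of jar_0_mid, jar_1_mid, jar_2_mid, jar_3_mid in the frame of trough_end above 0.015 m and y of each of jar_0_mid, jar_1_mid, jar_2_mid, jar_3_mid in the frame of stop_face below -0.015 m and z of jar_0_mid in the frame of trough_end between 0.019 and 0.033 m and angle between each of jar_0_mid, jar_1_mid, jar_2_mid, jar_3_mid's own z axis and vertical below 0.15 rad and x of jar_1_mid in the frame of trough_end between -0.014 and 0.014 m and z of jar_1_mid in the frame of trough_end between 0.019 and 0.033 m and x of jar_2_mid in the frame of trough_end between -0.014 and 0.014 m and z of jar_2_mid in the frame of trough_end between 0.019 and 0.033 m and x of jar_3_mid in the frame of trough_end between -0.014 and 0.014 m and z of jar_3_mid in the frame of trough_end between 0.019 and 0.033 m and value of joint stop below 0.208 m and (world x of jar_0_mid above -9 m or value of joint stop below 0.158 m) and (world x of jar_1_mid above -9 m or value of joint stop below 0.158 m) and (world x of any of jar_1_mid, jar_0_mid above -9 m or value of joint stop below 0.108 m) and (world x of jar_2_mid above -9 m or value of joint stop below 0.158 m) and (world x of any of jar_2_mid, jar_0_mid above -9 m or value of joint stop below 0.108 m) and (world x of any of jar_2_mid, jar_1_mid above -9 m or value of joint stop below 0.108 m) and (world x of jar_3_mid above -9 m or value of joint stop below 0.158 m) and (world x of any of jar_3_mid, jar_0_mid above -9 m or value of joint stop below 0.108 m) and (world x of any of jar_3_mid, jar_1_mid above -9 m or value of joint stop below 0.108 m) and (world x of any of jar_3_mid, jar_2_mid above -9 m or value of joint stop below 0.108 m) and value of joint lever below 0.12 rad and value of joint lid above 0.4 rad), for 0.2 s.
4. the hood is shut past its catch (value of joint lid below 0.03 rad), for 0.2 s.
At the end, for the whole second after the job is handed in: Each jar stands within 0.15 rad of upright on the trough floor between end plate and stop, within 14 mm of its middle line; free length under 0.108/0.158/0.208 m for 2/3/4 jars; lever within 0.12 rad of down; hood within 0.03 rad of shut (x of jar_0_mid in the frame of trough_end between -0.014 and 0.014 m and y of each of jar_0_mid, jar_1_mid, jar_2_mid, jar_3_mid in the frame of trough_end above 0.015 m and y of each of jar_0_mid, jar_1_mid, jar_2_mid, jar_3_mid in the frame of stop_face below -0.015 m and z of jar_0_mid in the frame of trough_end between 0.019 and 0.033 m and angle between each of jar_0_mid, jar_1_mid, jar_2_mid, jar_3_mid's own z axis and vertical below 0.15 rad and x of jar_1_mid in the frame of trough_end between -0.014 and 0.014 m and z of jar_1_mid in the frame of trough_end between 0.019 and 0.033 m and x of jar_2_mid in the frame of trough_end between -0.014 and 0.014 m and z of jar_2_mid in the frame of trough_end between 0.019 and 0.033 m and x of jar_3_mid in the frame of trough_end between -0.014 and 0.014 m and z of jar_3_mid in the frame of trough_end between 0.019 and 0.033 m and value of joint stop below 0.208 m and (world x of jar_0_mid above -9 m or value of joint stop below 0.158 m) and (world x of jar_1_mid above -9 m or value of joint stop below 0.158 m) and (world x of any of jar_1_mid, jar_0_mid above -9 m or value of joint stop below 0.108 m) and (world x of jar_2_mid above -9 m or value of joint stop below 0.158 m) and (world x of any of jar_2_mid, jar_0_mid above -9 m or value of joint stop below 0.108 m) and (world x of any of jar_2_mid, jar_1_mid above -9 m or value of joint stop below 0.108 m) and (world x of jar_3_mid above -9 m or value of joint stop below 0.158 m) and (world x of any of jar_3_mid, jar_0_mid above -9 m or value of joint stop below 0.108 m) and (world x of any of jar_3_mid, jar_1_mid above -9 m or value of joint stop below 0.108 m) and (world x of any of jar_3_mid, jar_2_mid above -9 m or value of joint stop below 0.108 m) and value of joint lever below 0.12 rad and value of joint lid below 0.03 rad); the robot touches nothing.
It fails at once if the masking tape is pushed more than 30 mm (distance of tape_roll from where it was at the start of the episode above 0.03 m).
It fails at once if the white bottle is pushed more than 30 mm (distance of sealer from where it was at the start of the episode above 0.03 m).
It fails at once if the glue tube is pushed more than 30 mm (distance of glue from where it was at the start of the episode above 0.03 m).
It fails at once if the stop is dragged along with its lever down while jars still stand on the table (value of joint lever below 0.4 rad and (velocity of joint stop above 0.04 m/s or velocity of joint stop below -0.04 m/s) and height (world z) of any of jar_0_mid, jar_1_mid, jar_2_mid, jar_3_mid below 0.03 m).
Of jar_0, jar_1, jar_2, jar_3 only 2 to 4 are there at a start; the rules pass over those that are not, and their reading is None.
At some moment in a run one of jar_0, jar_1, jar_2, jar_3 may be knocked a few centimetres aside while the robot is not near it.
Once in a run the grip may slacken for a moment while it holds something.
It also fails if it takes over 210 s, if anything falls off the work surface, if the arm or the gripper's body presses on something with over 40 N, if the wrist force passes 120 N, or if a joint passes its speed limit or range.

## Working session

There is one attempt and no reset: what is moved stays moved. The work goes in short steps, Python scripts to look and compute and a shell command to move; the robot and the scene stay as the last step left them, time stands still between calls to the robot, and variables do not carry over. Pictures are saved under pics/ and viewed, at most 19 in all, crops included, and the job is handed in when it is done.

```bash
mkdir -p pics; ls
python3 - <<'E'
from station import env, camera, calibration
import cv2,numpy as np
s=env.get_state(); print(s)
for n in("top","scene"):
    p,d=camera(n); cv2.imwrite(f"pics/{n}0.png",p); np.save(f"pics/{n}0.npy",d)
    c=calibration(n); print(n,c["intrinsics"],c["world_to_cam"])
E
```

```text
pics
{'time': 0.0, 'qpos': array([ 1.11055385e+00,  3.13473485e-01,  1.49843615e+00, -1.65413285e-05,
        1.33100509e+00, -2.23414009e-01]), 'dq': array([ 0.00111645,  0.00100835, -0.00040795,  0.00077554, -0.00224034,
       -0.00083662]), 'effort': array([-4.47696439e-04, -4.12276089e+01, -2.59737790e+01, -2.00140544e-04,
        4.25342252e-03, -5.44452504e-06]), 'ee_pos': array([123.0814189 , 510.10293473, 230.72341251]), 'tool_rot': array([-3.71083737e-01, -3.11916786e+00,  1.96473955e-03]), 'contact_force': array([0.02348272, 0.09338506, 0.35189691]), 'ft_torque': array([ 0.07043304, -0.0344468 ,  0.03919078]), 'finger_force': 0.0, 'gripper_width': 85.42070601936231}
top [[457.01046645   0.         308.7435349 ]
 [  0.         457.01046645 196.02459633]
 [  0.           0.           1.        ]] [[-1.16923689e-02 -9.99920978e-01 -4.61802281e-03 -4.53978713e+00]
 [-9.72920597e-01  1.24425900e-02 -2.30804448e-01  5.93478281e+02]
 [ 2.30843669e-01  1.79431876e-03 -9.72989199e-01  1.20979681e+03]
 [ 0.00000000e+00  0.00000000e+00  0.00000000e+00  1.00000000e+00]]
scene [[394.3835314    0.         312.58913629]
 [  0.         394.3835314  192.22079401]
 [  0.           0.           1.        ]] [[ 8.81686286e-01 -4.71833910e-01 -1.43361095e-03 -5.16608949e+02]
 [-2.49884685e-01 -4.64362163e-01 -8.49661948e-01  2.09366130e+02]
 [ 4.00233604e-01  7.49493524e-01 -5.27325818e-01  1.04279512e+03]
 [ 0.00000000e+00  0.00000000e+00  0.00000000e+00  1.00000000e+00]]
```

View pics/top0.png

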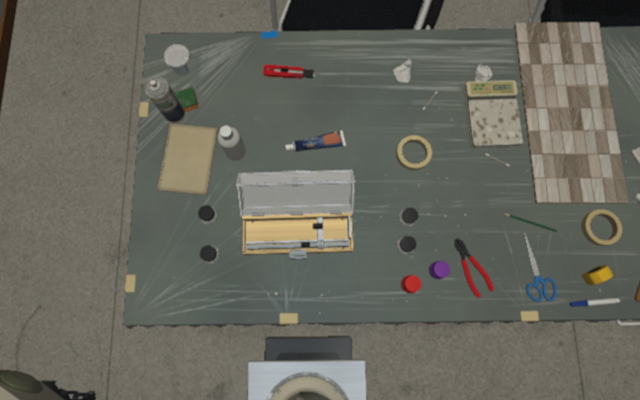

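View pics/scene0.png

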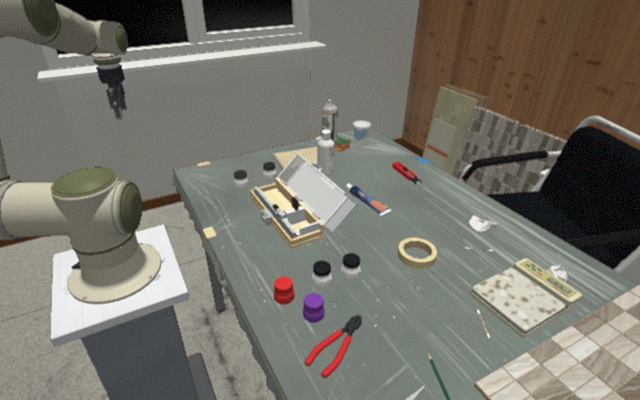

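Four black-capped jars are at top pixels (207,213), (208,253), (409,215) and (407,244). The red (412,284) and purple (441,270) caps are look-alikes and are excluded by colour. The carrier is at (243–353, 213–255), with the stop near (319,230). I'll confirm this in an enlarged crop.

Run:
```python
import cv2
p=cv2.imread("pics/top0.png")
cv2.imwrite("pics/crop0.png",cv2.resize(p[160:300,190:460],(0,0),fx=2.96,fy=2.96,interpolation=cv2.INTER_CUBIC))
cv2.imwrite("pics/crop1.png",cv2.resize(p[205:265,235:360],(0,0),fx=6.4,fy=6.4,interpolation=cv2.INTER_CUBIC))
```

```text
(no output)
```

View pics/crop0.png

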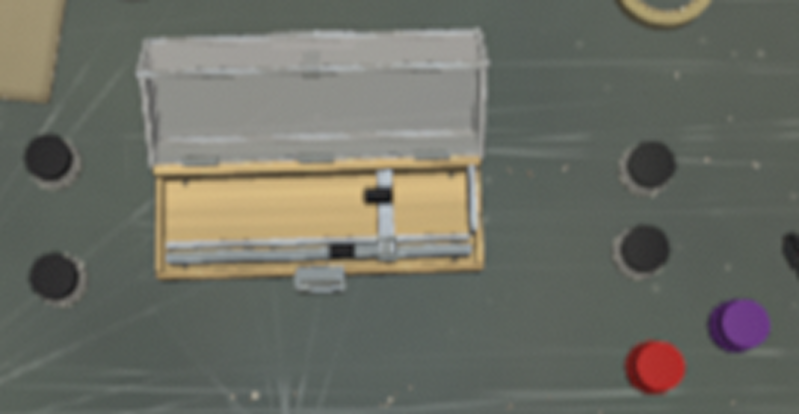

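View pics/crop1.png

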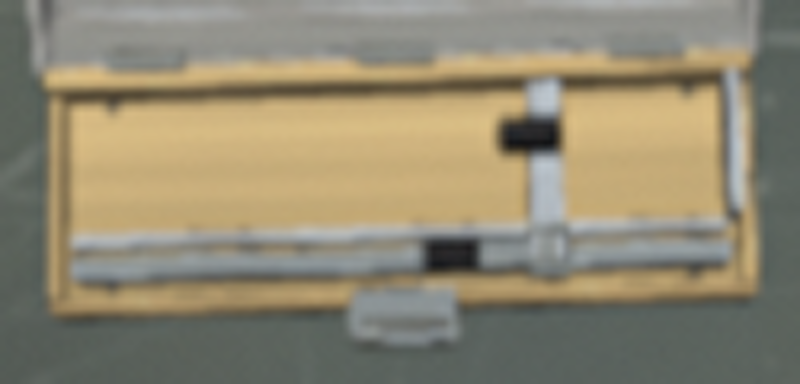

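The crop confirms four white jars with black caps. The red and purple ones are decoys. In crop1 the stop fin is at (530,134), the lever sleeve (down) at (452,254), and the tray front corners at (50,312) and (758,296).

```bash
cat > h.py <<'E'
from station import env, camera, calibration
import cv2,numpy as np
from scipy.spatial.transform import Rotation as R
def ray(c,u,v,z):
    K,T=c["intrinsics"],c["world_to_cam"]; d=T[:3,:3].T@np.linalg.solve(K,[u,v,1.]); o=-T[:3,:3].T@T[:3,3]
    return o+d*(z-o[2])/d[2]
def jars(p,c,z=50,thr=45):
    g=p.max(axis=2); m=(g<thr).astype(np.uint8)
    n,_,st,ce=cv2.connectedComponentsWithStats(m)
    out=[]
    for i in range(1,n):
        w,h,a=st[i,2:5]
        if 120<a<400 and .75<w/h<1.33: out.append((ce[i].round(1),a,ray(c,*ce[i],z).round(1)))
    return out
def st():
    s=env.get_state(); print("t",round(s["time"],2),"p",s["ee_pos"].round(1),"F",s["contact_force"].round(1),"w",round(s["gripper_width"],1),"ff",round(float(s["finger_force"]),1)); return s
def go(x,y,z,yaw=None):
    """slide/delta_rot units to reach TCP x,y,z with tool down; yaw = direction (rad) of tool y (closing line) in world, mod pi"""
    s=st(); r=R.from_rotvec(s["tool_rot"]); M=r.as_matrix()
    print("slide",(M.T@(np.array([x,y,z])-s["ee_pos"])/30).round(3))
    ya=np.arctan2(M[1,1],M[0,1]); print("cur yaw",ya.round(4),"q6",s["qpos"][5].round(3))
    if yaw is not None:
        d=(yaw-ya+np.pi/2)%np.pi-np.pi/2; Y=np.array([np.cos(ya+d),np.sin(ya+d),0]); Z=np.array([0,0,-1.]); X=np.cross(Y,Z)
        print("rot",(np.degrees((r.inv()*R.from_matrix(np.c_[X,Y,Z])).as_rotvec())/6).round(3))
E
python3 - <<'E'
from h import *
c=calibration("top"); p=cv2.imread("pics/top0.png")
for j in jars(p,c): print(*j)
f=lambda u,v,z:ray(c,235+u/6.4,205+v/6.4,z).round(1)
for n,a in dict(FL=(50,312,30),FR=(758,296,30),BL=(45,75,50),BR=(752,52,50),grip=(530,134,94),sleeve=(452,254,62),stopfaceR=(561,180,60),endin=(726,140,56),latch=(404,340,30)).items(): print(n,f(*a))
E
```

```text
[175.  113.5] 197 [855.4 383.1  50. ]
FL [438.7 175.2  30. ]
FR [ 441.9 -135.3   30. ]
BL [540.5 176.7  50. ]
BR [ 546.9 -134.4   50. ]
grip [504.2 -35.4  94. ]
sleeve [457.9  -1.6  62. ]
stopfaceR [489.6 -49.   60. ]
endin [ 506.9 -121.2   56. ]
latch [424.6  20.1  30. ]
```

Run:
```python
from h import *
c=calibration("top")
for u,v in [(49,157),(55,277),(651,164),(645,249)]: print(ray(c,190+u/2.96,160+v/2.96,50).round(1))
d=np.load("pics/top0.npy"); K,T=c["intrinsics"],c["world_to_cam"]
for n,a in dict(fin=(318,226),sleeve=(306,245),tray=(280,230),cap=(207,213),glue=(315,142)).items():
    z=d[a[1],a[0]]; print(n,(T[:3,:3].T@(np.linalg.solve(K,[*a,1.])*z-T[:3,3])).round(1))
go(458,-1,160,0.015)
```

```text
[552.3 277.1  50. ]
[438.1 266.9  50. ]
[ 538.3 -295.6   50. ]
[ 457.5 -284.9   50. ]
fin [504.4 -35.9  91.7]
sleeve [457.1  -2.6  61. ]
tray [508.   72.4   9.6]
cap [552.4 275.8  50. ]
glue [771.  -32.4  20.2]
t 0.1 p [123.1 510.1 230.8] F [-0.9  0.4  0.4] w 85.3 ff 0.0
slide [-14.85  -13.941   2.372]
cur yaw 1.334 q6 -0.223
rot [-1.0000e-02  5.0000e-03  1.2596e+01]
```

```bash
T='python3 -m creep'
$T '[{"delta_rot":[0,0,0],"slide":[-1.48,-1.39,0],"jaw":35},{"delta_rot":[0,0,0],"slide":[-2.97,-2.79,0],"jaw":35},{"delta_rot":[0,0,0],"slide":[-4.95,-4.65,0],"jaw":35},{"delta_rot":[0,0,0],"slide":[-4.95,-4.65,0],"jaw":35},{"delta_rot":[0,0,0],"slide":[-4.95,-4.65,0],"jaw":35}]' 
$T '[{"delta_rot":[0,0,0],"slide":[-4.95,-4.65,0],"jaw":35},{"delta_rot":[0,0,0],"slide":[-4.95,-4.65,0],"jaw":35},{"delta_rot":[0,0,0],"slide":[-4.95,-4.65,0],"jaw":35},{"delta_rot":[0,0,0],"slide":[-4.95,-4.65,0],"jaw":35},{"delta_rot":[0,0,0],"slide":[-4.95,-4.65,0],"jaw":35}]' 
$T '[{"delta_rot":[0,0,0],"slide":[-4.95,-4.65,0],"jaw":35},{"delta_rot":[0,0,0],"slide":[-4.95,-4.65,0],"jaw":35},{"delta_rot":[0,0,0],"slide":[-4.95,-4.65,0],"jaw":35},{"delta_rot":[0,0,0],"slide":[-4.95,-4.65,0],"jaw":35},{"delta_rot":[0,0,0],"slide":[-4.95,-4.65,0],"jaw":35}]' 
$T '[{"delta_rot":[0,0,7],"slide":[0,0,0],"jaw":35},{"delta_rot":[0,0,7],"slide":[0,0,0],"jaw":35},{"delta_rot":[0,0,7],"slide":[0,0,0],"jaw":35},{"delta_rot":[0,0,7],"slide":[0,0,0],"jaw":35},{"delta_rot":[0,0,7],"slide":[0,0,0],"jaw":35}]' 
$T '[{"delta_rot":[0,0,5.6],"slide":[0,0,0],"jaw":35},{"delta_rot":[0,0,5.6],"slide":[0,0,0],"jaw":35},{"delta_rot":[0,0,5.6],"slide":[0,0,0],"jaw":35},{"delta_rot":[0,0,5.6],"slide":[0,0,0],"jaw":35},{"delta_rot":[0,0,5.6],"slide":[0,0,0],"jaw":35}]'
python3 -c "
from h import *
go(458,-1,90,0.015)"
```

```text
time: 0.6
ee_pos: [236.9, 336.7, 231.2]
tool_rot: [0.38, 3.118, -0.001]
contact_force: [0.2, 0.9, -0.5]
gripper_width: 34.6
finger_force: 0.0
time: 1.1
ee_pos: [348.7, 166.0, 231.2]
tool_rot: [0.381, 3.118, -0.001]
contact_force: [-0.2, -0.4, 0.1]
gripper_width: 34.9
finger_force: 0.0
time: 1.6
ee_pos: [460.0, -3.9, 230.6]
tool_rot: [-0.377, -3.119, 0.001]
contact_force: [-0.8, 0.3, 0.0]
gripper_width: 35.4
finger_force: 0.0
time: 2.1
ee_pos: [457.8, 0.5, 231.1]
tool_rot: [-1.47, -2.775, -0.0]
contact_force: [-0.3, 1.1, -0.3]
gripper_width: 34.6
finger_force: 0.0
time: 2.6
ee_pos: [457.8, 0.3, 231.1]
tool_rot: [-2.205, -2.237, 0.0]
contact_force: [-0.2, -0.4, -1.2]
gripper_width: 34.8
finger_force: 0.0
t 2.6 p [4.578e+02 3.000e-01 2.311e+02] F [-0.2 -0.4 -1.2] w 34.8 ff 0.0
slide [-0.047  0.008  4.705]
cur yaw 0.0147 q6 -0.271
rot [-0.005 -0.004 -0.003]
```

```bash
T='python3 -m creep'
$T '[{"delta_rot":[0,0,0],"slide":[-0.05,0,4],"jaw":35},{"delta_rot":[0,0,0],"slide":[-0.05,0,4],"jaw":35},{"delta_rot":[0,0,0],"slide":[-0.05,0,4],"jaw":35},{"delta_rot":[0,0,0],"slide":[-0.05,0,5],"jaw":35},{"delta_rot":[0,0,0],"slide":[-0.05,0,5],"jaw":35}]' >/dev/null
$T '[{"delta_rot":[0,0,0],"slide":[0,0,0.5],"jaw":35},{"delta_rot":[0,0,0],"slide":[0,0,1.05],"jaw":35},{"delta_rot":[0,0,0],"slide":[0,0,1.05],"jaw":35},{"delta_rot":[0,0,0],"slide":[0,0,1.05],"jaw":10},{"delta_rot":[0,0,0],"slide":[0,0,1.05],"jaw":5}]' 30
$T '[{"delta_rot":[0,0,0],"slide":[0,0,0],"jaw":5},{"delta_rot":[0,0,0],"slide":[0,0,0],"jaw":5},{"delta_rot":[0,0,0],"slide":[0,0,0],"jaw":5}]' 30
python3 - <<'E'
from h import *
p,_=camera("wrist"); cv2.imwrite("pics/w1.png",p)
E
```

```text
time: 3.6
ee_pos: [460.6, -2.4, 51.7]
tool_rot: [2.201, 2.234, 0.007]
contact_force: [5.7, 0.9, -2.5]
gripper_width: 14.0
finger_force: 35.5
time: 3.9
ee_pos: [460.5, -2.5, 51.7]
tool_rot: [2.201, 2.234, 0.007]
contact_force: [8.0, 2.6, -1.2]
gripper_width: 13.8
finger_force: 35.5
```

View pics/w1.png

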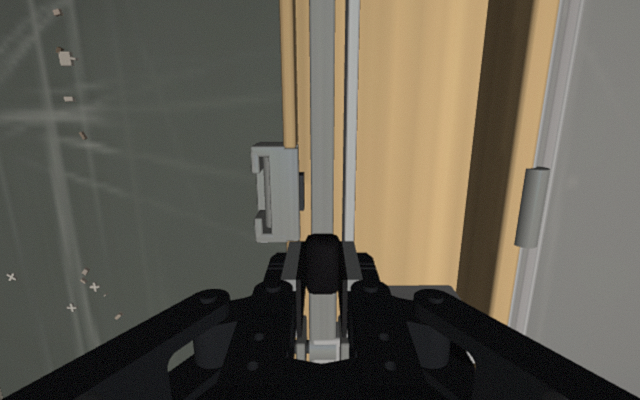

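The wrist view shows the sleeve pinched between the pads at (322,260). Next I lift it along its arc.

```bash
T='python3 -m creep'
$T '[{"delta_rot":[0,0,0],"slide":[-0.03,0.08,-0.3],"jaw":5},{"delta_rot":[0,0,0],"slide":[-0.1,0.08,-0.55],"jaw":5},{"delta_rot":[0,0,0],"slide":[-0.24,0.08,-0.85],"jaw":5},{"delta_rot":[0,0,0],"slide":[-0.38,0.08,-1.02],"jaw":5},{"delta_rot":[0,0,0],"slide":[-0.53,0.08,-1.16],"jaw":5}]' 30
$T '[{"delta_rot":[0,0,0],"slide":[-0.15,0,-0.1],"jaw":5},{"delta_rot":[0,0,0],"slide":[-0.32,0,-0.19],"jaw":5},{"delta_rot":[0,0,0],"slide":[-0.32,0,-0.19],"jaw":5},{"delta_rot":[0,0,0],"slide":[-0.32,0,-0.19],"jaw":35},{"delta_rot":[0,0,0],"slide":[-0.32,0,-0.19],"jaw":35}]' 30
$T '[{"delta_rot":[0,0,0],"slide":[0,0,-2],"jaw":35},{"delta_rot":[0,0,0],"slide":[0,0,-2],"jaw":35}]'
python3 - <<'E'
from h import *
c=calibration("top")
p,d=camera("top"); cv2.imwrite("pics/t2.png",cv2.resize(p[200:265,235:360],(0,0),fx=6.4,fy=6.4,interpolation=cv2.INTER_CUBIC))
p,d=camera("scene");cv2.imwrite("pics/s2.png",cv2.resize(p[160:255,230:350],(0,0),fx=6,fy=6,interpolation=cv2.INTER_CUBIC))
go(507,-35,150)
E
```

```text
time: 4.45
ee_pos: [460.9, -18.4, 85.4]
tool_rot: [2.205, 2.237, 0.002]
contact_force: [4.7, 1.1, -8.0]
gripper_width: 14.1
finger_force: 29.3
time: 4.95
ee_pos: [460.7, -28.0, 90.4]
tool_rot: [2.205, 2.238, -0.001]
contact_force: [-0.7, 0.5, -0.4]
gripper_width: 34.8
finger_force: 0.0
time: 5.15
ee_pos: [462.4, -28.4, 154.1]
tool_rot: [2.201, 2.234, 0.004]
contact_force: [0.5, -0.1, -0.5]
gripper_width: 35.1
finger_force: 0.0
t 5.25 p [461.5 -28.2 151.7] F [-0.1 -0.2 -0.3] w 35.1 ff 0.0
slide [-0.25   1.511  0.062]
cur yaw 0.0148 q6 -0.33
```

View pics/s2.png

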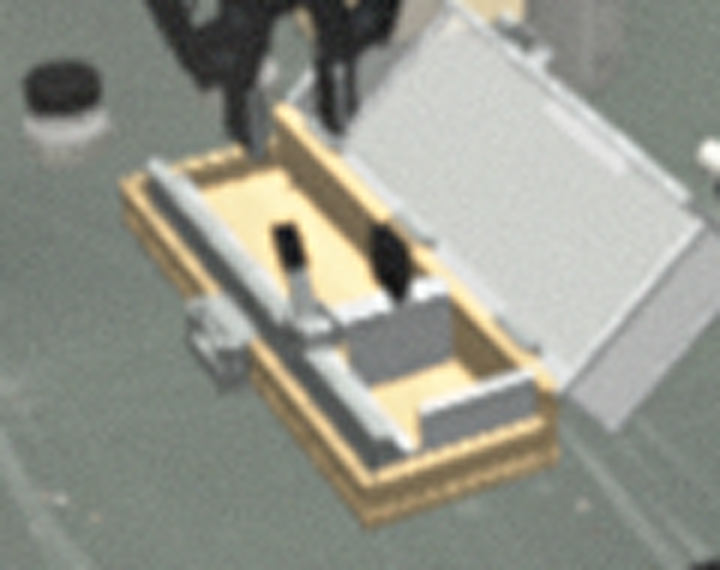

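The lever stands up at about (290,270) in the crop. Next I pinch the fin and slide the stop back.

```bash
T='python3 -m creep'
$T '[{"delta_rot":[0,0,0],"slide":[-0.25,1.51,0],"jaw":35},{"delta_rot":[0,0,0],"slide":[-0.25,1.51,0],"jaw":35},{"delta_rot":[0,0,0],"slide":[-0.25,1.51,1.4],"jaw":35},{"delta_rot":[0,0,0],"slide":[-0.25,1.51,2.7],"jaw":35},{"delta_rot":[0,0,0],"slide":[-0.25,1.51,2.7],"jaw":35}]' 30
$T '[{"delta_rot":[0,0,0],"slide":[0,0,0],"jaw":5},{"delta_rot":[0,0,0],"slide":[0,0,0],"jaw":5},{"delta_rot":[0,0,0],"slide":[0,0,0],"jaw":5},{"delta_rot":[0,0,0],"slide":[0,0,0],"jaw":5}]' 40
$T '[{"delta_rot":[0,0,0],"slide":[0.5,0,0],"jaw":5},{"delta_rot":[0,0,0],"slide":[1.2,0,0],"jaw":5},{"delta_rot":[0,0,0],"slide":[2,0,0],"jaw":5},{"delta_rot":[0,0,0],"slide":[2.8,0,0],"jaw":5},{"delta_rot":[0,0,0],"slide":[3.6,0,0],"jaw":5}]' 40
```

```text
time: 5.75
ee_pos: [502.6, -33.8, 64.4]
tool_rot: [-2.198, -2.231, 0.008]
contact_force: [-0.1, -0.4, 1.1]
gripper_width: 35.2
finger_force: 0.0
time: 6.15
ee_pos: [508.2, -35.0, 70.8]
tool_rot: [2.202, 2.234, 0.005]
contact_force: [11.1, 0.8, -12.3]
gripper_width: 11.2
finger_force: 44.2
time: 6.65
ee_pos: [506.5, 73.1, 70.8]
tool_rot: [2.202, 2.234, 0.004]
contact_force: [10.8, -5.2, -12.2]
gripper_width: 11.2
finger_force: 44.0
```

```bash
T='python3 -m creep'
$T '[{"delta_rot":[0,0,0],"slide":[0.7,0.05,0],"jaw":5},{"delta_rot":[0,0,0],"slide":[1.4,0.05,0],"jaw":5},{"delta_rot":[0,0,0],"slide":[1.5,0.05,0],"jaw":5}]' 40
$T '[{"delta_rot":[0,0,0],"slide":[0,0,0],"jaw":40},{"delta_rot":[0,0,0],"slide":[0,0,0],"jaw":40},{"delta_rot":[0,0,0],"slide":[0,0,-1.6],"jaw":80},{"delta_rot":[0,0,0],"slide":[0,0,-3.2],"jaw":80},{"delta_rot":[0,0,0],"slide":[0,0,-3.2],"jaw":80}]'
python3 - <<'E'
from h import *
c=calibration("top")
p,d=camera("top"); cv2.imwrite("pics/t3.png",cv2.resize(p[180:280,185:435],(0,0),fx=3.2,fy=3.2,interpolation=cv2.INTER_CUBIC))
go(440,267,120)
E
```

```text
time: 6.95
ee_pos: [505.8, 118.2, 70.8]
tool_rot: [2.2, 2.238, -0.002]
contact_force: [-0.4, -19.0, -2.2]
gripper_width: 11.3
finger_force: 45.5
time: 7.45
ee_pos: [508.5, 118.2, 172.2]
tool_rot: [2.199, 2.231, 0.015]
contact_force: [0.3, -0.1, -1.3]
gripper_width: 79.5
finger_force: 0.0
t 7.5 p [507.1 118.1 169. ] F [0.  0.4 0.3] w 80.4 ff 0.0
slide [ 4.994 -2.179  1.616]
cur yaw 0.0143 q6 -0.011
```

View pics/t3.png

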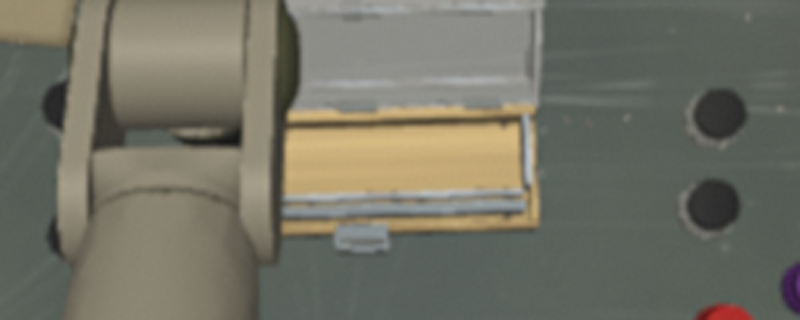

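The stop is fully back. Next is the first jar, front-left at about (441,267).

```bash
T='python3 -m creep'
$T '[{"delta_rot":[0,0,0],"slide":[5,-2.15,0],"jaw":80},{"delta_rot":[0,0,0],"slide":[5,-2.15,0],"jaw":80},{"delta_rot":[0,0,0],"slide":[5,-2.15,0],"jaw":80},{"delta_rot":[0,0,0],"slide":[5,-2.15,0],"jaw":80},{"delta_rot":[0,0,0],"slide":[5,-2.15,0],"jaw":80}]' 40
python3 - <<'E'
from h import *
p,d=camera("wrist"); c=calibration("wrist"); cv2.imwrite("pics/w4.png",p)
go(441,267,38,0.015)
E
```

```text
time: 8.0
ee_pos: [437.9, 268.4, 164.9]
tool_rot: [-2.202, -2.24, 0.001]
contact_force: [0.8, -0.9, 0.6]
gripper_width: 80.2
finger_force: 0.0
t 8.05 p [438.7 267.2 165. ] F [1.2 0.6 0.8] w 79.9 ff 0.0
slide [-0.006  0.077  4.232]
cur yaw 0.0157 q6 0.303
rot [-0.004  0.003  0.007]
```

View pics/w4.png

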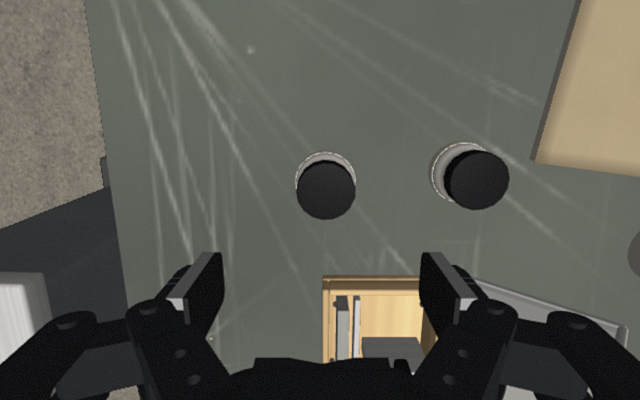

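Cap centres in the wrist view: the front-left jar is at (326,189) and the back-left jar at (476,178).

```bash
cat >> h.py <<'E'
def caps(zs=50,thr=50):
    """dark round cap tops seen by the wrist camera -> world"""
    p,d=camera("wrist"); c=calibration("wrist"); m=(p.max(axis=2)<thr).astype(np.uint8)
    n,_,s,ce=cv2.connectedComponentsWithStats(cv2.morphologyEx(m,cv2.MORPH_OPEN,np.ones((5,5))))
    for i in range(1,n):
        if .8<s[i,2]/s[i,3]<1.25 and .7<s[i,4]/(s[i,2]*s[i,3])<.85: print("cap",ce[i].round(),s[i,2],ray(c,*ce[i],zs).round(1))
E
python3 - <<'E'
from h import *
c=calibration("wrist")
for a in((326,189),(476,178)): print(ray(c,*a,50).round(1))
caps()
E
```

```text
[441.8 272.   50. ]
[552.7 282.2  50. ]
cap [475. 177.] 65 [552.5 281.9  50. ]
cap [323. 190.] 58 [440.4 270.3  50. ]
```

```bash
T='python3 -m creep'
$T '[{"delta_rot":[0,0,0],"slide":[0.07,0.03,1.6],"jaw":80},{"delta_rot":[0,0,0],"slide":[0.07,0.03,3.2],"jaw":80},{"delta_rot":[0,0,0],"slide":[0.07,0.03,4],"jaw":80},{"delta_rot":[0,0,0],"slide":[0.07,0.03,4.23],"jaw":80},{"delta_rot":[0,0,0],"slide":[0.07,0.03,4.23],"jaw":80}]' 40
$T '[{"delta_rot":[0,0,0],"slide":[0,0,0],"jaw":40},{"delta_rot":[0,0,0],"slide":[0,0,0],"jaw":40},{"delta_rot":[0,0,0],"slide":[0,0,0],"jaw":40},{"delta_rot":[0,0,0],"slide":[0,0,0],"jaw":40},{"delta_rot":[0,0,0],"slide":[0,0,0],"jaw":40}]' 45
$T '[{"delta_rot":[0,0,0],"slide":[0,0,-0.5],"jaw":40},{"delta_rot":[0,0,0],"slide":[0,0,-1.5],"jaw":40},{"delta_rot":[0,0,0],"slide":[0,0,-3],"jaw":40},{"delta_rot":[0,0,0],"slide":[0,0,-4.3],"jaw":40},{"delta_rot":[0,0,0],"slide":[0,0,-4.3],"jaw":40}]' 45
python3 - <<'E'
from h import *
p,d=camera("wrist"); cv2.imwrite("pics/w5.png",p)
p,d=camera("scene"); cv2.imwrite("pics/s5.png",cv2.resize(p[110:240,200:360],(0,0),fx=4.5,fy=4.5,interpolation=cv2.INTER_CUBIC))
go(506.5,68,165,0.015)
E
```

```text
time: 8.6
ee_pos: [440.3, 268.4, 38.2]
tool_rot: [-2.207, -2.235, 0.001]
contact_force: [-0.6, -0.2, 0.0]
gripper_width: 80.3
finger_force: 0.0
time: 9.1
ee_pos: [440.6, 269.6, 40.0]
tool_rot: [2.204, 2.237, 0.004]
contact_force: [-0.1, -1.4, 8.3]
gripper_width: 42.9
finger_force: 44.5
time: 9.6
ee_pos: [441.8, 270.2, 173.0]
tool_rot: [2.201, 2.234, 0.015]
contact_force: [0.5, -0.5, -2.8]
gripper_width: 42.5
finger_force: 46.5
t 9.7 p [439.8 269.4 168. ] F [ 0.   0.2 -2.3] w 42.6 ff 46.5
slide [-6.747  2.126  0.101]
cur yaw 0.0147 q6 0.308
rot [ 0.015 -0.005 -0.003]
```

View pics/s5.png

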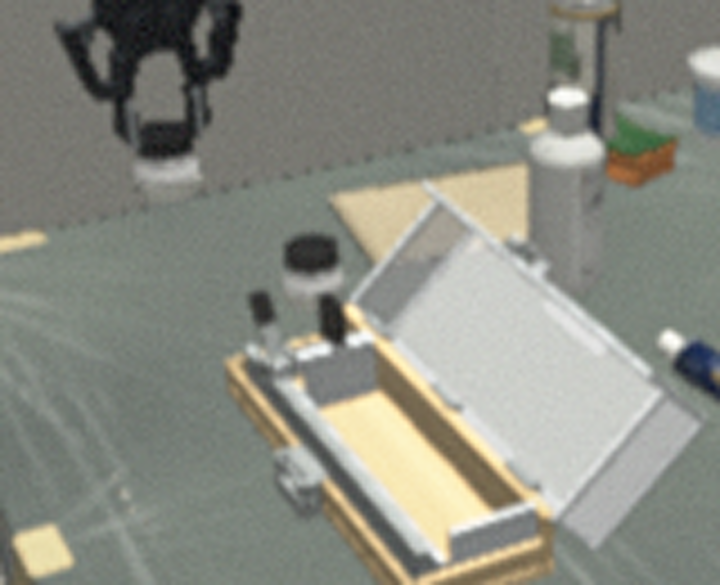

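The jar is held by its 43 mm cap, hanging upright, with its base about 40 mm below the TCP. I carry it over the slot at y=68.

```bash
T='python3 -m creep'
$T '[{"delta_rot":[0,0,0],"slide":[-1,0.3,0],"jaw":40},{"delta_rot":[0,0,0],"slide":[-2.5,0.8,0],"jaw":40},{"delta_rot":[0,0,0],"slide":[-4,1.25,0],"jaw":40},{"delta_rot":[0,0,0],"slide":[-5.5,1.73,0],"jaw":40},{"delta_rot":[0,0,0],"slide":[-6.75,2.13,0],"jaw":40}]' 45
$T '[{"delta_rot":[0,0,0],"slide":[0,0,0],"jaw":40},{"delta_rot":[0,0,0],"slide":[0,0,0],"jaw":40}]' 45
python3 - <<'E'
from h import *
go(506.5,68,51,0.015)
E
```

```text
time: 10.2
ee_pos: [506.3, 65.6, 166.0]
tool_rot: [-2.205, -2.235, 0.003]
contact_force: [-0.0, 1.0, -1.0]
gripper_width: 42.6
finger_force: 46.4
time: 10.4
ee_pos: [506.0, 67.4, 166.1]
tool_rot: [-2.205, -2.234, 0.003]
contact_force: [-0.6, 0.4, -1.6]
gripper_width: 42.7
finger_force: 46.4
t 10.4 p [506.   67.4 166.1] F [-0.6  0.4 -1.6] w 42.7 ff 46.4
slide [0.019 0.028 3.835]
cur yaw 0.0129 q6 -0.111
rot [-0.026 -0.005 -0.02 ]
```

```bash
T='python3 -m creep'
$T '[{"delta_rot":[0,0,0],"slide":[0,0.03,1.2],"jaw":40},{"delta_rot":[0,0,0],"slide":[0,0.03,2.4],"jaw":40},{"delta_rot":[0,0,0],"slide":[0,0.03,3.2],"jaw":40},{"delta_rot":[0,0,0],"slide":[0,0.03,3.6],"jaw":40},{"delta_rot":[0,0,0],"slide":[0,0.03,3.83],"jaw":40}]' 45
$T '[{"delta_rot":[0,0,0],"slide":[0,0,0],"jaw":40},{"delta_rot":[0,0,0],"slide":[0,0,0],"jaw":46},{"delta_rot":[0,0,0],"slide":[0,0,0],"jaw":56},{"delta_rot":[0,0,0],"slide":[0,0,0],"jaw":60},{"delta_rot":[0,0,0],"slide":[0,0,-1],"jaw":60}]'
$T '[{"delta_rot":[0,0,0],"slide":[0,0,-1.5],"jaw":70},{"delta_rot":[0,0,0],"slide":[0,0,-3],"jaw":80},{"delta_rot":[0,0,0],"slide":[0,0,-3],"jaw":80}]'
python3 - <<'E'
from h import *
caps(60)
go(554,279,165,0.015)
E
```

```text
time: 10.9
ee_pos: [506.9, 68.7, 51.6]
tool_rot: [-2.203, -2.238, 0.001]
contact_force: [-0.6, 0.1, -0.5]
gripper_width: 42.7
finger_force: 46.4
time: 11.4
ee_pos: [505.8, 67.9, 80.7]
tool_rot: [-2.202, -2.234, 0.006]
contact_force: [0.5, -0.5, 0.5]
gripper_width: 60.1
finger_force: 0.0
time: 11.7
ee_pos: [510.1, 67.7, 178.6]
tool_rot: [2.199, 2.231, 0.011]
contact_force: [0.2, -0.6, -1.0]
gripper_width: 80.0
finger_force: 0.0
cap [238. 102.] 30 [450.  134.2  60. ]
cap [317. 189.] 56 [506.1  72.7  60. ]
t 11.75 p [508.7  67.8 175.4] F [-0.3 -0.4 -0.4] w 80.4 ff 0.0
slide [7.019 1.61  0.352]
cur yaw 0.0146 q6 -0.111
rot [ 0.061  0.007 -0.004]
```

```bash
T='python3 -m creep'
$T '[{"delta_rot":[0,0,0],"slide":[7,1.6,0],"jaw":80},{"delta_rot":[0,0,0],"slide":[7,1.6,0],"jaw":80},{"delta_rot":[0,0,0],"slide":[7,1.6,0],"jaw":80},{"delta_rot":[0,0,0],"slide":[7,1.6,0],"jaw":80},{"delta_rot":[0,0,0],"slide":[7,1.6,0],"jaw":80}]' 45
$T '[{"delta_rot":[0,0,0],"slide":[0,0,0],"jaw":80},{"delta_rot":[0,0,0],"slide":[0,0,0],"jaw":80}]' >/dev/null
python3 - <<'E'
from h import *
caps(50)
go(554,279,38.5,0.015)
E
```

```text
time: 12.25
ee_pos: [551.7, 282.4, 170.7]
tool_rot: [-2.2, -2.24, 0.002]
contact_force: [-0.1, -0.6, -1.3]
gripper_width: 79.8
finger_force: 0.0
cap [326. 187.] 56 [555. 282.  50.]
t 12.5 p [552.2 277.4 171.8] F [0.6 0.  0.4] w 79.9 ff 0.0
slide [0.055 0.067 4.445]
cur yaw 0.0136 q6 0.263
rot [-0.012  0.006 -0.013]
```

```bash
T='python3 -m creep'
$T '[{"delta_rot":[0,0,0],"slide":[0.06,0.08,1.6],"jaw":80},{"delta_rot":[0,0,0],"slide":[0.06,0.08,3.2],"jaw":80},{"delta_rot":[0,0,0],"slide":[0.06,0.08,4.1],"jaw":80},{"delta_rot":[0,0,0],"slide":[0.06,0.08,4.44],"jaw":80},{"delta_rot":[0,0,0],"slide":[0.06,0.08,4.44],"jaw":80}]' 45
$T '[{"delta_rot":[0,0,0],"slide":[0,0,0],"jaw":38},{"delta_rot":[0,0,0],"slide":[0,0,0],"jaw":38},{"delta_rot":[0,0,0],"slide":[0,0,0],"jaw":38},{"delta_rot":[0,0,0],"slide":[0,0,0],"jaw":38},{"delta_rot":[0,0,0],"slide":[0,0,0],"jaw":38}]' 45
$T '[{"delta_rot":[0,0,0],"slide":[0,0,-0.5],"jaw":38},{"delta_rot":[0,0,0],"slide":[0,0,-1.5],"jaw":38},{"delta_rot":[0,0,0],"slide":[0,0,-3],"jaw":38},{"delta_rot":[0,0,0],"slide":[0,0,-4.3],"jaw":38},{"delta_rot":[0,0,0],"slide":[0,0,-4.3],"jaw":38}]' 45
$T '[{"delta_rot":[0,0,0],"slide":[0,0,0],"jaw":38},{"delta_rot":[0,0,0],"slide":[0,0,0],"jaw":38}]' >/dev/null
python3 - <<'E'
from h import *
go(507.5,14,168,0.015)
E
```

```text
time: 13.0
ee_pos: [554.6, 279.3, 38.8]
tool_rot: [-2.206, -2.236, 0.002]
contact_force: [-0.4, -0.7, 0.1]
gripper_width: 79.7
finger_force: 0.0
time: 13.5
ee_pos: [555.6, 280.6, 41.4]
tool_rot: [2.204, 2.237, 0.004]
contact_force: [-1.3, -0.8, 6.7]
gripper_width: 42.6
finger_force: 44.7
time: 14.0
ee_pos: [557.0, 281.1, 175.8]
tool_rot: [2.201, 2.234, 0.016]
contact_force: [-0.0, 0.4, -0.8]
gripper_width: 42.4
finger_force: 46.0
t 14.2 p [554.1 280.2 167.3] F [-0.2  0.8 -1.3] w 42.5 ff 46.0
slide [-8.849 -1.684 -0.015]
cur yaw 0.0146 q6 0.265
rot [-0.021  0.006 -0.004]
```

```bash
T='python3 -m creep'
$T '[{"delta_rot":[0,0,0],"slide":[-1,-0.2,0],"jaw":38},{"delta_rot":[0,0,0],"slide":[-2.4,-0.45,0],"jaw":38},{"delta_rot":[0,0,0],"slide":[-3.8,-0.72,0],"jaw":38},{"delta_rot":[0,0,0],"slide":[-5.2,-1,0],"jaw":38},{"delta_rot":[0,0,0],"slide":[-6.6,-1.25,0],"jaw":38}]' 45
$T '[{"delta_rot":[0,0,0],"slide":[-1.2,-0.24,0],"jaw":38},{"delta_rot":[0,0,0],"slide":[-2.25,-0.43,0],"jaw":38},{"delta_rot":[0,0,0],"slide":[-2.25,-0.43,0],"jaw":38},{"delta_rot":[0,0,0],"slide":[-2.25,-0.43,0],"jaw":38}]' 45
python3 - <<'E'
from h import *
go(507.5,14,52,0.015)
E
```

```text
time: 14.7
ee_pos: [518.9, 80.4, 167.1]
tool_rot: [-2.204, -2.237, 0.003]
contact_force: [1.0, -0.4, -1.8]
gripper_width: 42.3
finger_force: 46.1
time: 15.1
ee_pos: [507.8, 13.9, 167.5]
tool_rot: [-2.206, -2.235, 0.001]
contact_force: [-0.1, 1.0, -1.0]
gripper_width: 42.8
finger_force: 46.1
t 15.1 p [507.8  13.9 167.5] F [-0.1  1.  -1. ] w 42.8 ff 46.1
slide [ 0.000e+00 -3.000e-03  3.849e+00]
cur yaw 0.0131 q6 -0.217
rot [-0.018 -0.006 -0.018]
```

```bash
T='python3 -m creep'
$T '[{"delta_rot":[0,0,0],"slide":[0,0,1.2],"jaw":38},{"delta_rot":[0,0,0],"slide":[0,0,2.4],"jaw":38},{"delta_rot":[0,0,0],"slide":[0,0,3.2],"jaw":38},{"delta_rot":[0,0,0],"slide":[0,0,3.6],"jaw":38},{"delta_rot":[0,0,0],"slide":[0,0,3.85],"jaw":38}]' 45
$T '[{"delta_rot":[0,0,0],"slide":[0,0,0],"jaw":38},{"delta_rot":[0,0,0],"slide":[0,0,0],"jaw":46},{"delta_rot":[0,0,0],"slide":[0,0,0],"jaw":56},{"delta_rot":[0,0,0],"slide":[0,0,0],"jaw":60},{"delta_rot":[0,0,0],"slide":[0,0,-1],"jaw":60}]'
$T '[{"delta_rot":[0,0,0],"slide":[0,0,-1.5],"jaw":70},{"delta_rot":[0,0,0],"slide":[0,0,-2.8],"jaw":70},{"delta_rot":[0,0,0],"slide":[0,0,-2.8],"jaw":70},{"delta_rot":[0,0,0],"slide":[0,0,-2.8],"jaw":70}]'
python3 - <<'E'
from h import *
caps(60)
p,_=camera("top"); cv2.imwrite("pics/t7.png",cv2.resize(p[180:280,185:435],(0,0),fx=3.2,fy=3.2,interpolation=cv2.INTER_CUBIC))
go(460.5,-284,165,0.015)
E
```

```text
time: 15.6
ee_pos: [508.1, 14.9, 51.9]
tool_rot: [-2.203, -2.238, 0.001]
contact_force: [0.0, -0.4, -0.8]
gripper_width: 42.5
finger_force: 46.1
time: 16.1
ee_pos: [506.6, 14.4, 81.0]
tool_rot: [-2.202, -2.234, 0.005]
contact_force: [-1.0, -0.3, 0.4]
gripper_width: 59.9
finger_force: 0.0
time: 16.5
ee_pos: [508.4, 14.1, 167.3]
tool_rot: [2.204, 2.237, 0.001]
contact_force: [-0.0, -0.4, -1.4]
gripper_width: 70.0
finger_force: 0.0
cap [236.  12.] 31 [451.6 135.9  60. ]
cap [322. 119.] 63 [507.2  70.7  60. ]
cap [320. 194.] 58 [506.9  17.4  60. ]
t 16.6 p [507.6  14.2 165.7] F [0.6 0.  0.1] w 70.0 ff 0.0
slide [-9.917 -1.715  0.024]
cur yaw 0.0144 q6 -0.217
rot [-0.019 -0.004 -0.005]
```

View pics/t7.png

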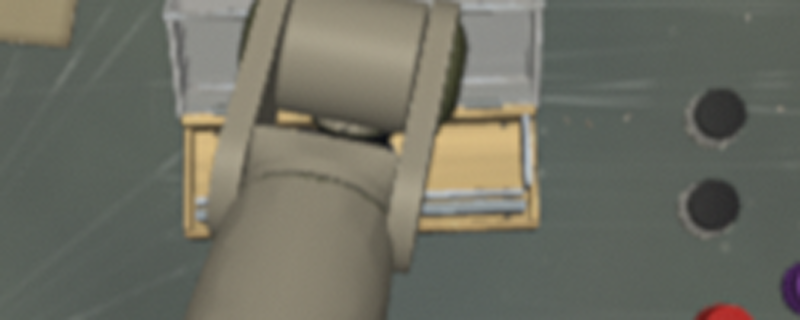

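Both left jars are in the trough, and the right-hand jars at crop (720,113) and (712,205) haven't moved. The front-right jar is next.

```bash
T='python3 -m creep'
$T '[{"delta_rot":[0,0,0],"slide":[-7,-1.2,0],"jaw":70},{"delta_rot":[0,0,0],"slide":[-7,-1.2,0],"jaw":70},{"delta_rot":[0,0,0],"slide":[-7,-1.2,0],"jaw":70},{"delta_rot":[0,0,0],"slide":[-7,-1.2,0],"jaw":70},{"delta_rot":[0,0,0],"slide":[-7,-1.2,0],"jaw":70}]' 45
$T '[{"delta_rot":[0,0,0],"slide":[-2.9,-0.5,0],"jaw":70},{"delta_rot":[0,0,0],"slide":[-2.9,-0.5,0],"jaw":70},{"delta_rot":[0,0,0],"slide":[-2.9,-0.5,0],"jaw":70},{"delta_rot":[0,0,0],"slide":[-2.9,-0.5,0],"jaw":70}]' >/dev/null
python3 - <<'E'
from h import *
caps(50)
go(460.5,-284,38.5,0.015)
E
```

```text
time: 17.1
ee_pos: [474.0, -200.1, 165.4]
tool_rot: [-2.209, -2.232, 0.002]
contact_force: [0.6, 0.3, -0.1]
gripper_width: 70.1
finger_force: 0.0
cap [ 3. 15.] 8 [ 248.9 -162.5   50. ]
cap [319. 199.] 57 [ 459.1 -285.5   50. ]
cap [423. 210.] 60 [ 539.1 -293.    50. ]
t 17.55 p [ 461.5 -282.4  165.9] F [ 0.3  0.3 -0.6] w 70.2 ff 0.0
slide [-0.059 -0.028  4.245]
cur yaw 0.0149 q6 -0.781
rot [-0.012 -0.017 -0.001]
```

```bash
T='python3 -m creep'
$T '[{"delta_rot":[0,0,0],"slide":[-0.12,-0.03,1.6],"jaw":62},{"delta_rot":[0,0,0],"slide":[-0.12,-0.03,3],"jaw":62},{"delta_rot":[0,0,0],"slide":[-0.12,-0.03,3.9],"jaw":62},{"delta_rot":[0,0,0],"slide":[-0.12,-0.03,4.24],"jaw":62},{"delta_rot":[0,0,0],"slide":[-0.12,-0.03,4.24],"jaw":62}]' 45
$T '[{"delta_rot":[0,0,0],"slide":[0,0,0],"jaw":38},{"delta_rot":[0,0,0],"slide":[0,0,0],"jaw":38},{"delta_rot":[0,0,0],"slide":[0,0,0],"jaw":38},{"delta_rot":[0,0,0],"slide":[0,0,0],"jaw":38},{"delta_rot":[0,0,0],"slide":[0,0,0],"jaw":38}]' 45
$T '[{"delta_rot":[0,0,0],"slide":[0,0,-0.5],"jaw":38},{"delta_rot":[0,0,0],"slide":[0,0,-1.5],"jaw":38},{"delta_rot":[0,0,0],"slide":[0,0,-2.6],"jaw":38},{"delta_rot":[0,0,0],"slide":[0,0,-3.6],"jaw":38},{"delta_rot":[0,0,0],"slide":[0,0,-3.6],"jaw":38}]' 45
$T '[{"delta_rot":[0,0,0],"slide":[0,0,0],"jaw":38},{"delta_rot":[0,0,0],"slide":[0,0,0],"jaw":38}]' >/dev/null
python3 - <<'E'
from h import *
go(508,-40,145,0.015)
E
```

```text
time: 18.05
ee_pos: [460.7, -285.9, 38.9]
tool_rot: [-2.202, -2.237, -0.0]
contact_force: [-0.7, -0.4, 0.3]
gripper_width: 61.9
finger_force: 0.0
time: 18.55
ee_pos: [461.5, -287.7, 41.5]
tool_rot: [2.203, 2.235, 0.0]
contact_force: [-1.2, 1.2, 6.6]
gripper_width: 42.1
finger_force: 45.5
time: 19.05
ee_pos: [462.2, -288.4, 152.4]
tool_rot: [2.199, 2.231, 0.0]
contact_force: [0.1, 0.3, -1.8]
gripper_width: 42.2
finger_force: 46.1
t 19.25 p [ 460.3 -286.7  146.6] F [ 0.1 -0.  -2.1] w 42.5 ff 46.1
slide [8.201 1.709 0.063]
cur yaw 0.0145 q6 -0.788
rot [-0.011 -0.012 -0.005]
```

```bash
T='python3 -m creep'
$T '[{"delta_rot":[0,0,0],"slide":[1,0.2,0],"jaw":38},{"delta_rot":[0,0,0],"slide":[2.4,0.5,0],"jaw":38},{"delta_rot":[0,0,0],"slide":[3.8,0.8,0],"jaw":38},{"delta_rot":[0,0,0],"slide":[5.2,1.08,0],"jaw":38},{"delta_rot":[0,0,0],"slide":[6.6,1.38,0],"jaw":38}]' 45
$T '[{"delta_rot":[0,0,0],"slide":[1,0.2,0],"jaw":38},{"delta_rot":[0,0,0],"slide":[1.6,0.33,0],"jaw":38},{"delta_rot":[0,0,0],"slide":[1.6,0.33,0],"jaw":38},{"delta_rot":[0,0,0],"slide":[1.6,0.33,0],"jaw":38}]' 45
python3 - <<'E'
from h import *
go(508,-40,52,0.015)
E
```

```text
time: 19.75
ee_pos: [498.8, -86.8, 146.5]
tool_rot: [-2.204, -2.236, 0.001]
contact_force: [0.1, -0.7, -1.3]
gripper_width: 42.4
finger_force: 46.0
time: 20.15
ee_pos: [508.1, -40.6, 146.8]
tool_rot: [-2.204, -2.237, 0.001]
contact_force: [-0.3, 1.3, -2.0]
gripper_width: 42.4
finger_force: 46.0
t 20.15 p [508.1 -40.6 146.8] F [-0.3  1.3 -2. ] w 42.4 ff 46.0
slide [1.900e-02 1.000e-03 3.161e+00]
cur yaw 0.0151 q6 -0.325
rot [-0.014 -0.002  0.001]
```

```bash
T='python3 -m creep'
$T '[{"delta_rot":[0,0,0],"slide":[0,0,1],"jaw":38},{"delta_rot":[0,0,0],"slide":[0,0,1.9],"jaw":38},{"delta_rot":[0,0,0],"slide":[0,0,2.6],"jaw":38},{"delta_rot":[0,0,0],"slide":[0,0,3],"jaw":38},{"delta_rot":[0,0,0],"slide":[0,0,3.16],"jaw":38}]' 45
$T '[{"delta_rot":[0,0,0],"slide":[0,0,0],"jaw":38},{"delta_rot":[0,0,0],"slide":[0,0,0],"jaw":46},{"delta_rot":[0,0,0],"slide":[0,0,0],"jaw":56},{"delta_rot":[0,0,0],"slide":[0,0,0],"jaw":60},{"delta_rot":[0,0,0],"slide":[0,0,-1],"jaw":60}]'
$T '[{"delta_rot":[0,0,0],"slide":[0,0,-1.5],"jaw":70},{"delta_rot":[0,0,0],"slide":[0,0,-2.8],"jaw":70},{"delta_rot":[0,0,0],"slide":[0,0,-2.8],"jaw":70},{"delta_rot":[0,0,0],"slide":[0,0,-2.8],"jaw":70}]'
python3 - <<'E'
from h import *
caps(60)
go(540.5,-295,165,0.015)
E
```

```text
time: 20.65
ee_pos: [508.0, -41.2, 51.8]
tool_rot: [-2.205, -2.235, 0.001]
contact_force: [0.3, -0.4, -0.6]
gripper_width: 42.3
finger_force: 46.1
time: 21.15
ee_pos: [506.8, -40.0, 80.9]
tool_rot: [-2.202, -2.234, 0.004]
contact_force: [-0.1, 0.5, 0.6]
gripper_width: 59.8
finger_force: 0.0
time: 21.55
ee_pos: [508.6, -40.4, 167.3]
tool_rot: [2.204, 2.237, 0.001]
contact_force: [-0.1, -0.4, -0.4]
gripper_width: 70.1
finger_force: 0.0
cap [323.  34.] 67 [507.2  69.2  60. ]
cap [321. 119.] 62 [506.9  15.8  60. ]
cap [320. 193.] 59 [506.4 -36.1  60. ]
t 21.6 p [508.1 -40.3 166.2] F [ 0.1 -0.7 -1.6] w 70.0 ff 0.0
slide [-8.505  0.957  0.038]
cur yaw 0.0146 q6 -0.324
rot [-0.007 -0.003 -0.004]
```

Three jars are in the row. Now the last one, back-right.

```bash
T='python3 -m creep'
$T '[{"delta_rot":[0,0,0],"slide":[-7,0.8,0],"jaw":70},{"delta_rot":[0,0,0],"slide":[-7,0.8,0],"jaw":70},{"delta_rot":[0,0,0],"slide":[-7,0.8,0],"jaw":70},{"delta_rot":[0,0,0],"slide":[-7,0.8,0],"jaw":70},{"delta_rot":[0,0,0],"slide":[-7,0.8,0],"jaw":70}]' 45
$T '[{"delta_rot":[0,0,0],"slide":[-1.5,0.15,0],"jaw":70},{"delta_rot":[0,0,0],"slide":[-1.5,0.15,0],"jaw":70},{"delta_rot":[0,0,0],"slide":[-1.5,0.15,0],"jaw":70}]' >/dev/null
python3 - <<'E'
from h import *
caps(50)
go(540.5,-296,38.5,0.015)
E
```

```text
time: 22.1
ee_pos: [534.7, -254.3, 164.6]
tool_rot: [-2.208, -2.231, 0.002]
contact_force: [-0.3, -0.0, 0.2]
gripper_width: 70.1
finger_force: 0.0
cap [322. 197.] 58 [ 540.1 -295.2   50. ]
t 22.45 p [ 540.3 -294.   165.6] F [-0.   0.4 -1.3] w 70.0 ff 0.0
slide [-0.073  0.012  4.235]
cur yaw 0.0148 q6 -0.704
rot [-0.017 -0.017 -0.002]
```

```bash
T='python3 -m creep'
$T '[{"delta_rot":[0,0,0],"slide":[-0.1,0.01,1.6],"jaw":70},{"delta_rot":[0,0,0],"slide":[-0.1,0.01,3],"jaw":70},{"delta_rot":[0,0,0],"slide":[-0.1,0.01,3.9],"jaw":70},{"delta_rot":[0,0,0],"slide":[-0.1,0.01,4.23],"jaw":70},{"delta_rot":[0,0,0],"slide":[-0.1,0.01,4.23],"jaw":70}]' 45
$T '[{"delta_rot":[0,0,0],"slide":[0,0,0],"jaw":38},{"delta_rot":[0,0,0],"slide":[0,0,0],"jaw":38},{"delta_rot":[0,0,0],"slide":[0,0,0],"jaw":38},{"delta_rot":[0,0,0],"slide":[0,0,0],"jaw":38},{"delta_rot":[0,0,0],"slide":[0,0,0],"jaw":38}]' 45
$T '[{"delta_rot":[0,0,0],"slide":[0,0,-0.5],"jaw":38},{"delta_rot":[0,0,0],"slide":[0,0,-1.5],"jaw":38},{"delta_rot":[0,0,0],"slide":[0,0,-2.6],"jaw":38},{"delta_rot":[0,0,0],"slide":[0,0,-3.6],"jaw":38},{"delta_rot":[0,0,0],"slide":[0,0,-3.6],"jaw":38}]' 45
$T '[{"delta_rot":[0,0,0],"slide":[0,0,0],"jaw":38},{"delta_rot":[0,0,0],"slide":[0,0,0],"jaw":38}]' >/dev/null
python3 - <<'E'
from h import *
go(509,-95,145,0.015)
E
```

```text
time: 22.95
ee_pos: [540.8, -296.8, 39.2]
tool_rot: [-2.203, -2.237, 0.0]
contact_force: [-0.1, 0.3, 0.5]
gripper_width: 70.3
finger_force: 0.0
time: 23.45
ee_pos: [541.8, -298.6, 42.2]
tool_rot: [2.203, 2.235, 0.001]
contact_force: [-0.2, 0.9, 6.2]
gripper_width: 42.5
finger_force: 44.8
time: 23.95
ee_pos: [542.6, -299.2, 154.1]
tool_rot: [2.198, 2.231, 0.001]
contact_force: [0.4, -0.7, -1.3]
gripper_width: 42.1
finger_force: 46.0
t 24.15 p [ 540.5 -297.6  147.1] F [-0.6  0.4 -1.2] w 42.6 ff 45.9
slide [ 6.768 -0.953  0.079]
cur yaw 0.0145 q6 -0.707
rot [-0.013 -0.012 -0.005]
```

```bash
T='python3 -m creep'
$T '[{"delta_rot":[0,0,0],"slide":[1,-0.15,0],"jaw":38},{"delta_rot":[0,0,0],"slide":[2.4,-0.35,0],"jaw":38},{"delta_rot":[0,0,0],"slide":[3.8,-0.55,0],"jaw":38},{"delta_rot":[0,0,0],"slide":[5.2,-0.75,0],"jaw":38},{"delta_rot":[0,0,0],"slide":[6.6,-0.95,0],"jaw":38}]' 45
$T '[{"delta_rot":[0,0,0],"slide":[0.2,0,0],"jaw":38},{"delta_rot":[0,0,0],"slide":[0.2,0,0],"jaw":38},{"delta_rot":[0,0,0],"slide":[0.2,0,0],"jaw":38}]' 45
python3 - <<'E'
from h import *
go(509,-94,52,0.015)
E
```

```text
time: 24.65
ee_pos: [508.6, -98.7, 146.9]
tool_rot: [-2.204, -2.236, 0.001]
contact_force: [0.0, -0.0, -1.6]
gripper_width: 42.5
finger_force: 46.0
time: 24.95
ee_pos: [509.6, -95.3, 147.5]
tool_rot: [-2.206, -2.237, 0.001]
contact_force: [0.6, -0.7, -1.2]
gripper_width: 42.2
finger_force: 46.0
t 24.95 p [509.6 -95.3 147.5] F [ 0.6 -0.7 -1.2] w 42.2 ff 46.0
slide [ 0.043 -0.018  3.183]
cur yaw 0.014 q6 -0.425
rot [-0.006  0.001 -0.009]
```

```bash
T='python3 -m creep'
$T '[{"delta_rot":[0,0,0],"slide":[0.04,0,1],"jaw":38},{"delta_rot":[0,0,0],"slide":[0.04,0,1.9],"jaw":38},{"delta_rot":[0,0,0],"slide":[0.04,0,2.6],"jaw":38},{"delta_rot":[0,0,0],"slide":[0.04,0,3],"jaw":38},{"delta_rot":[0,0,0],"slide":[0.04,0,3.17],"jaw":38}]' 45
$T '[{"delta_rot":[0,0,0],"slide":[0,0,0],"jaw":38},{"delta_rot":[0,0,0],"slide":[0,0,0],"jaw":46},{"delta_rot":[0,0,0],"slide":[0,0,0],"jaw":56},{"delta_rot":[0,0,0],"slide":[0,0,0],"jaw":60},{"delta_rot":[0,0,0],"slide":[0,0,-1],"jaw":60}]'
$T '[{"delta_rot":[0,0,0],"slide":[0,0,-1.5],"jaw":60},{"delta_rot":[0,0,0],"slide":[0,0,-3.5],"jaw":40},{"delta_rot":[0,0,0],"slide":[0,0,-4],"jaw":40},{"delta_rot":[0,0,0],"slide":[0,0,-4],"jaw":40}]'
python3 - <<'E'
from h import *
caps(60)
p,_=camera("wrist"); cv2.imwrite("pics/w9.png",p)
go(506,119,165,0.015)
E
```

```text
time: 25.45
ee_pos: [509.1, -94.0, 52.0]
tool_rot: [-2.205, -2.235, 0.001]
contact_force: [-13.1, 1.8, 36.8]
gripper_width: 42.3
finger_force: 49.5
time: 25.95
ee_pos: [507.9, -92.6, 80.7]
tool_rot: [-2.201, -2.233, 0.003]
contact_force: [-0.5, 0.2, 0.3]
gripper_width: 60.2
finger_force: 0.0
time: 26.35
ee_pos: [510.9, -93.7, 206.8]
tool_rot: [2.2, 2.233, 0.004]
contact_force: [0.5, -0.3, 0.4]
gripper_width: 39.8
finger_force: 0.0
cap [318.  45.] 57 [506.  15.  60.]
cap [316. 117.] 54 [505.5 -37.5  60. ]
cap [318. 181.] 51 [507.3 -89.   60. ]
t 26.45 p [509.4 -93.2 202.7] F [-0.2  0.3 -0.9] w 40.0 ff 0.0
slide [ 7.074 -0.01   1.254]
cur yaw 0.0146 q6 -0.422
rot [ 0.002  0.001 -0.004]
```

View pics/w9.png

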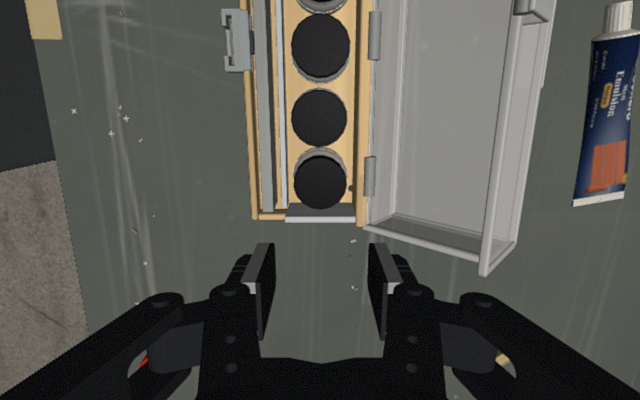

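All four jars stand in the trough, with caps at (320,45), (318,117), (318,181) and one at the top edge. Next I bring the stop up against them.

```bash
T='python3 -m creep'
$T '[{"delta_rot":[0,0,0],"slide":[7.05,0,0],"jaw":35},{"delta_rot":[0,0,0],"slide":[7.05,0,0],"jaw":35},{"delta_rot":[0,0,0],"slide":[7.05,0,0],"jaw":35},{"delta_rot":[0,0,0],"slide":[7.05,0,0],"jaw":35},{"delta_rot":[0,0,0],"slide":[7.05,0,0],"jaw":35}]' 45 >/dev/null
$T '[{"delta_rot":[0,0,0],"slide":[0,0,0],"jaw":35},{"delta_rot":[0,0,0],"slide":[0,0,1.5],"jaw":35},{"delta_rot":[0,0,0],"slide":[0,0,3],"jaw":35},{"delta_rot":[0,0,0],"slide":[0,0,4.3],"jaw":35},{"delta_rot":[0,0,0],"slide":[0,0,4.3],"jaw":35}]' 45
$T '[{"delta_rot":[0,0,0],"slide":[0,0,0],"jaw":5},{"delta_rot":[0,0,0],"slide":[0,0,0],"jaw":5},{"delta_rot":[0,0,0],"slide":[0,0,0],"jaw":5},{"delta_rot":[0,0,0],"slide":[0,0,0],"jaw":5}]' 45
$T '[{"delta_rot":[0,0,0],"slide":[-0.15,0,0],"jaw":5},{"delta_rot":[0,0,0],"slide":[-0.3,0,0],"jaw":5},{"delta_rot":[0,0,0],"slide":[-0.45,0,0],"jaw":5},{"delta_rot":[0,0,0],"slide":[-0.5,0,0],"jaw":5},{"delta_rot":[0,0,0],"slide":[-0.6,0,0],"jaw":5}]' 45
$T '[{"delta_rot":[0,0,0],"slide":[-0.06,0,0],"jaw":5},{"delta_rot":[0,0,0],"slide":[-0.12,0,0],"jaw":5},{"delta_rot":[0,0,0],"slide":[-0.18,0,0],"jaw":5}]' 45
```

```text
time: 27.45
ee_pos: [503.5, 116.5, 69.1]
tool_rot: [-2.202, -2.23, 0.012]
contact_force: [-0.7, 0.1, 0.2]
gripper_width: 34.7
finger_force: 0.0
time: 27.85
ee_pos: [506.0, 117.4, 75.5]
tool_rot: [2.205, 2.238, -0.002]
contact_force: [-6.5, -3.6, 0.6]
gripper_width: 10.6
finger_force: 45.0
time: 28.35
ee_pos: [506.3, 100.9, 75.5]
tool_rot: [-2.204, -2.237, -0.002]
contact_force: [-4.8, 6.4, 0.0]
gripper_width: 11.0
finger_force: 44.9
time: 28.65
ee_pos: [506.3, 95.6, 75.5]
tool_rot: [-2.204, -2.237, -0.002]
contact_force: [-5.9, 7.9, -0.2]
gripper_width: 10.8
finger_force: 44.9
```

```bash
T='python3 -m creep'
$T '[{"delta_rot":[0,0,0],"slide":[-0.06,0,0],"jaw":5},{"delta_rot":[0,0,0],"slide":[-0.12,0,0],"jaw":5}]' 45
$T '[{"delta_rot":[0,0,0],"slide":[-0.06,0,0],"jaw":5},{"delta_rot":[0,0,0],"slide":[-0.1,0,0],"jaw":5}]' 45|grep -E "pos|force"
$T '[{"delta_rot":[0,0,0],"slide":[-0.04,0,0],"jaw":5},{"delta_rot":[0,0,0],"slide":[-0.04,0,0],"jaw":5}]' 45|grep -E "pos|force"
```

```text
time: 28.85
ee_pos: [506.4, 92.1, 75.5]
tool_rot: [-2.204, -2.236, -0.002]
contact_force: [-4.9, 8.3, -0.5]
gripper_width: 10.8
finger_force: 44.9
ee_pos: [506.5, 89.4, 75.5]
contact_force: [-5.6, 12.5, 0.1]
finger_force: 44.9
ee_pos: [506.5, 88.9, 75.5]
contact_force: [-4.6, 13.8, 0.4]
finger_force: 44.8
```

```bash
T='python3 -m creep'
$T '[{"delta_rot":[0,0,0],"slide":[-0.06,0,0],"jaw":5},{"delta_rot":[0,0,0],"slide":[-0.06,0,0],"jaw":5}]' 45|grep -E "pos|force"
$T '[{"delta_rot":[0,0,0],"slide":[-0.06,0,0],"jaw":5},{"delta_rot":[0,0,0],"slide":[-0.06,0,0],"jaw":5}]' 45|grep -E "pos|force"
$T '[{"delta_rot":[0,0,0],"slide":[0,0,0],"jaw":35},{"delta_rot":[0,0,0],"slide":[0,0,0],"jaw":35},{"delta_rot":[0,0,0],"slide":[0,0,-1.5],"jaw":35},{"delta_rot":[0,0,0],"slide":[0,0,-2.5],"jaw":5},{"delta_rot":[0,0,0],"slide":[0,0,-2.5],"jaw":0}]'
python3 - <<'E'
from h import *
caps(60)
go(460,98,140,0.015)
E
```

```text
ee_pos: [506.5, 87.8, 75.5]
contact_force: [-4.2, 19.0, -0.7]
finger_force: 44.8
ee_pos: [506.5, 87.3, 75.6]
contact_force: [-3.4, 28.6, -1.6]
finger_force: 44.8
time: 30.15
ee_pos: [509.4, 82.8, 154.0]
tool_rot: [2.2, 2.231, 0.01]
contact_force: [-0.4, -0.5, -1.4]
gripper_width: 6.5
finger_force: 0.0
cap [235. 180.] 32 [450.1  99.   60. ]
t 30.2 p [508.3  82.9 151.6] F [-0.2 -0.5 -0.6] w 0.7 ff 0.0
slide [ 0.527 -1.605  0.375]
cur yaw 0.014 q6 -0.08
rot [ 0.056  0.007 -0.01 ]
```

The stop is snug at about 0.195 m. Now I press the lever down.

```bash
T='python3 -m creep'
$T '[{"delta_rot":[0,0,0],"slide":[0.84,-1.62,0],"jaw":0},{"delta_rot":[0,0,0],"slide":[0.84,-1.62,0],"jaw":0},{"delta_rot":[0,0,0],"slide":[0.84,-1.62,0],"jaw":0},{"delta_rot":[0,0,0],"slide":[0.84,-1.62,1],"jaw":0},{"delta_rot":[0,0,0],"slide":[0.84,-1.62,1.3],"jaw":0}]' 45
$T '[{"delta_rot":[0,0,0],"slide":[0,0,0.3],"jaw":0},{"delta_rot":[0,0,0],"slide":[0,0,0.6],"jaw":0},{"delta_rot":[0,0,0],"slide":[0.05,0,0.9],"jaw":0},{"delta_rot":[0,0,0],"slide":[0.1,0,1.2],"jaw":0},{"delta_rot":[0,0,0],"slide":[0.1,0,1.5],"jaw":0}]' 45
$T '[{"delta_rot":[0,0,0],"slide":[0,0,0.1],"jaw":0},{"delta_rot":[0,0,0],"slide":[0,0,0.15],"jaw":0},{"delta_rot":[0,0,0],"slide":[0,0,0.15],"jaw":0}]' 45
```

```text
time: 30.7
ee_pos: [457.8, 107.4, 107.9]
tool_rot: [-2.205, -2.236, 0.003]
contact_force: [-0.4, -0.2, -0.2]
gripper_width: -0.1
finger_force: 0.0
time: 31.2
ee_pos: [458.6, 110.9, 64.5]
tool_rot: [2.205, 2.237, 0.001]
contact_force: [-0.4, 1.4, 1.8]
gripper_width: 0.2
finger_force: 1.1
time: 31.5
ee_pos: [458.2, 110.8, 61.3]
tool_rot: [2.205, 2.237, 0.0]
contact_force: [-5.6, 1.5, 19.0]
gripper_width: -0.2
finger_force: 9.3
```

```bash
T='python3 -m creep'
$T '[{"delta_rot":[0,0,0],"slide":[0,0,-0.5],"jaw":0},{"delta_rot":[0,0,0],"slide":[0,0,-1.8],"jaw":0},{"delta_rot":[0,0,0],"slide":[0,0,-3.4],"jaw":0},{"delta_rot":[0,0,0],"slide":[0,0,-5],"jaw":0},{"delta_rot":[0,0,0],"slide":[0,0,-6],"jaw":0}]' 45
python3 - <<'E'
from h import *
p,_=camera("scene"); cv2.imwrite("pics/s10.png",cv2.resize(p[150:260,230:380],(0,0),fx=5,fy=5,interpolation=cv2.INTER_CUBIC))
c=calibration("scene"); K,T=c["intrinsics"],c["world_to_cam"]
p0=np.load("pics/top0.npy"); ct=calibration("top"); K,T=ct["intrinsics"],ct["world_to_cam"]
# hood profile along column y~20 and near pad
for v in range(160,222,3):
    z=p0[v,300]; print(v,(T[:3,:3].T@(np.linalg.solve(K,[300,v,1.])*z-T[:3,3])).round(0))
E
```

```text
time: 32.0
ee_pos: [458.5, 110.6, 243.4]
tool_rot: [2.204, 2.235, 0.003]
contact_force: [-0.5, -0.8, -0.2]
gripper_width: 0.1
finger_force: 0.0
160 [721.  13.   1.]
163 [713.  13.  -3.]
166 [703.  13.   0.]
169 [693.  14.   0.]
172 [658.  12.  89.]
175 [645.  11. 105.]
178 [633.  11. 117.]
181 [621.  11. 131.]
184 [611.  11. 136.]
187 [623.  13.  55.]
190 [616.  13.  50.]
193 [609.  13.  43.]
196 [602.  13.  36.]
199 [595.  14.  27.]
202 [587.  14.  22.]
205 [580.  14.  15.]
208 [569.  14.  22.]
211 [558.  14.  35.]
214 [545.  13.  55.]
217 [537.  14.  51.]
220 [536.  14.  10.]
```

View pics/s10.png

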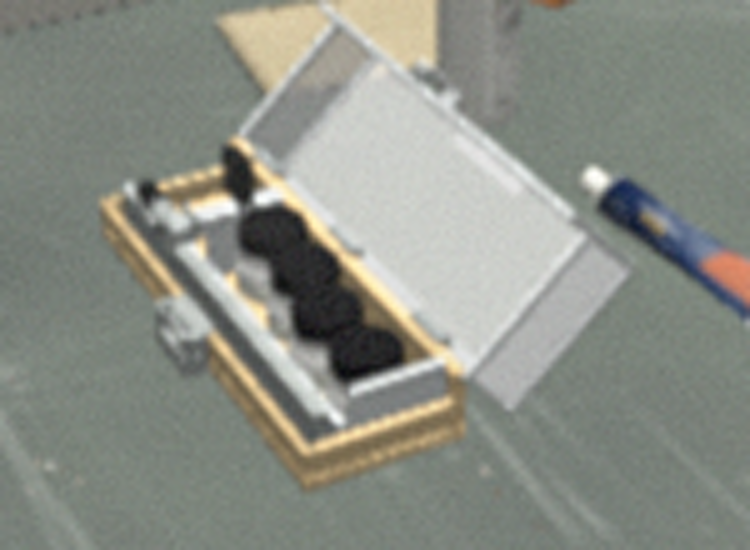

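The lever is down at (150,190), the stop is against the jar row, and the hood is open and clear. Next I go behind the hood with closed fingers.

```bash
T='python3 -m creep'
$T '[{"delta_rot":[0,0,0],"slide":[-3.1,7.7,0],"jaw":0},{"delta_rot":[0,0,0],"slide":[-3.1,7.7,0],"jaw":0},{"delta_rot":[0,0,0],"slide":[-3.1,7.7,0],"jaw":0},{"delta_rot":[0,0,0],"slide":[-3.1,7.7,0],"jaw":0},{"delta_rot":[0,0,0],"slide":[-3.1,7.7,0],"jaw":0}]' 45
$T '[{"delta_rot":[0,0,0],"slide":[0,0,0],"jaw":0},{"delta_rot":[0,0,0],"slide":[0,0,0],"jaw":0}]' >/dev/null
python3 - <<'E'
from h import *
p,_=camera("wrist"); cv2.imwrite("pics/w11.png",p); c=calibration("wrist");T=c["world_to_cam"];print("cam",(-T[:3,:3].T@T[:3,3]).round())
go(692,20,76,0.015)
E
```

```text
time: 32.55
ee_pos: [691.8, 19.9, 239.1]
tool_rot: [-2.205, -2.236, 0.002]
contact_force: [0.8, -0.2, 1.3]
gripper_width: 0.4
finger_force: 0.0
cam [689.  89. 382.]
t 32.8 p [689.9  21.2 239.2] F [-0.2 -0.9  0. ] w 0.5 ff 0.0
slide [-0.041  0.082  5.439]
cur yaw 0.0143 q6 -0.153
rot [-0.019 -0.002 -0.007]
```

View pics/w11.png

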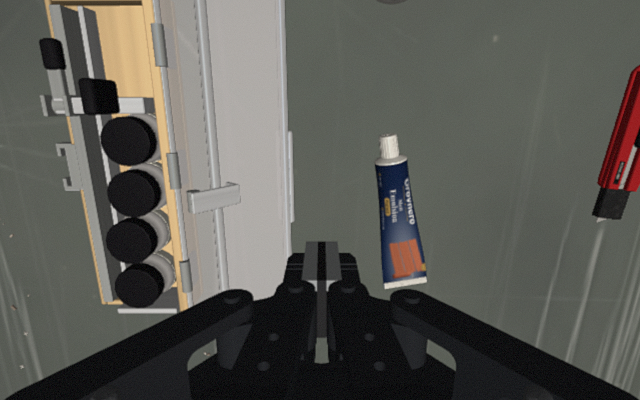

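```bash
T='python3 -m creep'
$T '[{"delta_rot":[0,0,0],"slide":[0,0.07,1.5],"jaw":0},{"delta_rot":[0,0,0],"slide":[0,0.07,3],"jaw":0},{"delta_rot":[0,0,0],"slide":[0,0.07,4.3],"jaw":0},{"delta_rot":[0,0,0],"slide":[0,0.07,5.2],"jaw":0},{"delta_rot":[0,0,0],"slide":[0,0.07,5.4],"jaw":0}]' 45
$T '[{"delta_rot":[0,0,0],"slide":[0,-0.2,0],"jaw":0},{"delta_rot":[0,0,0],"slide":[0,-0.4,0],"jaw":0},{"delta_rot":[0,0,0],"slide":[0,-0.6,0],"jaw":0},{"delta_rot":[0,0,0],"slide":[0,-0.7,-0.1],"jaw":0}]' 45
```

```text
time: 33.3
ee_pos: [690.0, 22.1, 76.0]
tool_rot: [-2.202, -2.235, 0.005]
contact_force: [-0.4, 0.6, -1.6]
gripper_width: 0.1
finger_force: 0.0
time: 33.7
ee_pos: [672.1, 21.0, 83.1]
tool_rot: [2.203, 2.235, 0.005]
contact_force: [8.6, 0.5, 0.2]
gripper_width: 0.0
finger_force: 4.1
```

```bash
T='python3 -m creep'
$T '[{"delta_rot":[0,0,0],"slide":[0,-0.15,-0.3],"jaw":0},{"delta_rot":[0,0,0],"slide":[0,-0.35,-0.6],"jaw":0},{"delta_rot":[0,0,0],"slide":[0,-0.65,-1],"jaw":0},{"delta_rot":[0,0,0],"slide":[0,-0.98,-1.4],"jaw":0},{"delta_rot":[0,0,0],"slide":[0,-1.4,-1.75],"jaw":0}]' 45
$T '[{"delta_rot":[0,0,0],"slide":[0,-0.4,-0.3],"jaw":0},{"delta_rot":[0,0,0],"slide":[0,-0.9,-0.5],"jaw":0},{"delta_rot":[0,0,0],"slide":[0,-1.4,-0.7],"jaw":0},{"delta_rot":[0,0,0],"slide":[0,-1.9,-0.8],"jaw":0},{"delta_rot":[0,0,0],"slide":[0,-2.4,-0.85],"jaw":0}]' 45
python3 - <<'E'
from h import *
p,_=camera("scene"); cv2.imwrite("pics/s12.png",cv2.resize(p[110:260,230:430],(0,0),fx=3.8,fy=3.8,interpolation=cv2.INTER_CUBIC))
st()
E
```

```text
time: 34.2
ee_pos: [634.1, 20.2, 139.9]
tool_rot: [2.196, 2.227, 0.019]
contact_force: [9.9, 0.9, 8.5]
gripper_width: 0.1
finger_force: 4.6
time: 34.7
ee_pos: [561.2, 18.8, 166.6]
tool_rot: [2.195, 2.227, 0.017]
contact_force: [2.6, 0.6, 29.3]
gripper_width: -0.2
finger_force: 13.8
t 34.75 p [559.1  18.8 166.5] F [ 1.4  0.2 33.4] w -0.2 ff 14.9
```

View pics/s12.png

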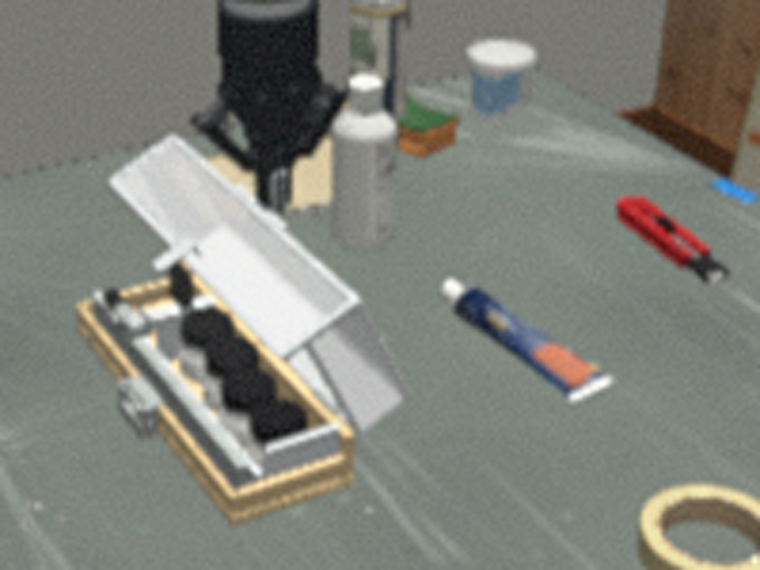

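The hood is about two thirds of the way up, but the fingertips have ridden onto its top edge (33 N vertical). I'll back off and push again from lower down.

```bash
T='python3 -m creep'
$T '[{"delta_rot":[0,0,0],"slide":[0,0.1,-0.3],"jaw":0},{"delta_rot":[0,0,0],"slide":[0,0.8,-0.5],"jaw":0},{"delta_rot":[0,0,0],"slide":[0,2.2,-0.4],"jaw":0},{"delta_rot":[0,0,0],"slide":[0,3.6,-0.2],"jaw":0},{"delta_rot":[0,0,0],"slide":[0,4.2,0],"jaw":0}]' 45
$T '[{"delta_rot":[0,0,0],"slide":[0,0,0],"jaw":0},{"delta_rot":[0,0,0],"slide":[0,0,0],"jaw":0}]'
python3 - <<'E'
from h import *
p,_=camera("scene"); cv2.imwrite("pics/s13.png",cv2.resize(p[110:260,230:430],(0,0),fx=3.8,fy=3.8,interpolation=cv2.INTER_CUBIC))
go(690,20,70,0.015)
E
```

```text
time: 35.25
ee_pos: [685.4, 21.1, 159.3]
tool_rot: [2.205, 2.237, 0.001]
contact_force: [-1.4, -0.7, -0.5]
gripper_width: -0.2
finger_force: 0.0
time: 35.45
ee_pos: [682.9, 21.2, 159.5]
tool_rot: [-2.205, -2.237, 0.0]
contact_force: [-0.2, 0.6, 0.2]
gripper_width: 0.1
finger_force: 0.0
t 35.5 p [682.8  21.2 160. ] F [ 0.4 -0.2  0.8] w 0.0 ff 0.0
slide [-0.044  0.24   3.   ]
cur yaw 0.0145 q6 -0.155
rot [ 0.001  0.001 -0.004]
```

View pics/s13.png

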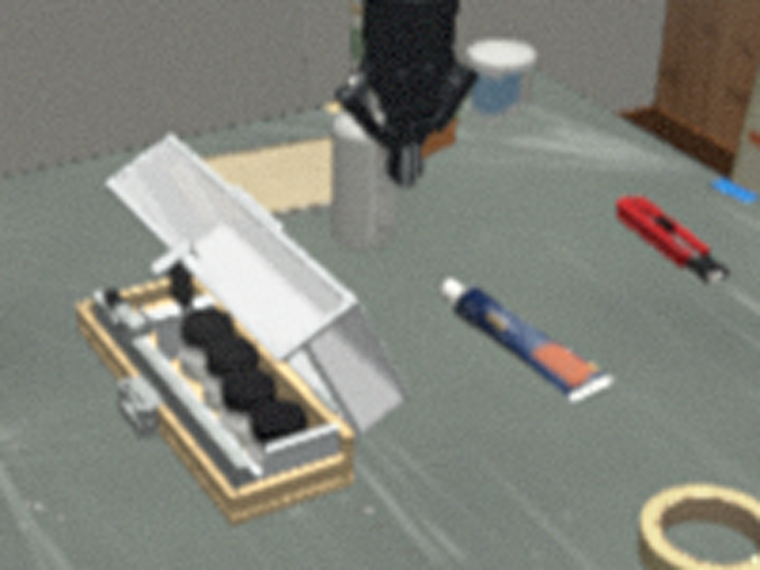

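The hood stays at about 1.3 rad on its own. I push again with the tip lower, around z=138.

```bash
T='python3 -m creep'
$T '[{"delta_rot":[0,0,0],"slide":[0,0,0.4],"jaw":0},{"delta_rot":[0,0,0],"slide":[0,-0.3,0.75],"jaw":0},{"delta_rot":[0,0,0],"slide":[0,-1.2,0.75],"jaw":0},{"delta_rot":[0,0,0],"slide":[0,-2,0.75],"jaw":0},{"delta_rot":[0,0,0],"slide":[0,-2.6,0.75],"jaw":0}]' 45
$T '[{"delta_rot":[0,0,0],"slide":[0,-0.3,0],"jaw":0},{"delta_rot":[0,0,0],"slide":[0,-0.6,0],"jaw":0},{"delta_rot":[0,0,0],"slide":[0,-0.9,0],"jaw":0},{"delta_rot":[0,0,0],"slide":[0,-1.2,-0.05],"jaw":0},{"delta_rot":[0,0,0],"slide":[0,-1.5,-0.05],"jaw":0}]' 45
$T '[{"delta_rot":[0,0,0],"slide":[0,-0.3,0],"jaw":0},{"delta_rot":[0,0,0],"slide":[0,-0.6,0],"jaw":0},{"delta_rot":[0,0,0],"slide":[0,-0.9,-0.05],"jaw":0},{"delta_rot":[0,0,0],"slide":[0,-0.9,-0.05],"jaw":0}]' 45
python3 - <<'E'
from h import *
p,_=camera("scene"); cv2.imwrite("pics/s14.png",cv2.resize(p[110:260,230:430],(0,0),fx=3.8,fy=3.8,interpolation=cv2.INTER_CUBIC))
st()
E
```

```text
time: 36.0
ee_pos: [603.3, 20.2, 136.6]
tool_rot: [-2.205, -2.237, 0.001]
contact_force: [1.0, 0.6, 0.0]
gripper_width: -0.1
finger_force: 0.0
time: 36.5
ee_pos: [559.7, 19.4, 138.5]
tool_rot: [2.205, 2.237, 0.001]
contact_force: [-0.1, -0.4, 0.7]
gripper_width: -0.2
finger_force: 0.3
time: 36.9
ee_pos: [532.5, 19.0, 140.1]
tool_rot: [-2.205, -2.237, 0.0]
contact_force: [0.2, 0.3, 0.0]
gripper_width: -0.4
finger_force: 0.0
t 36.95 p [533.1  19.  140.1] F [-0.2  0.1  0.1] w -0.1 ff 0.0
```

View pics/s14.png

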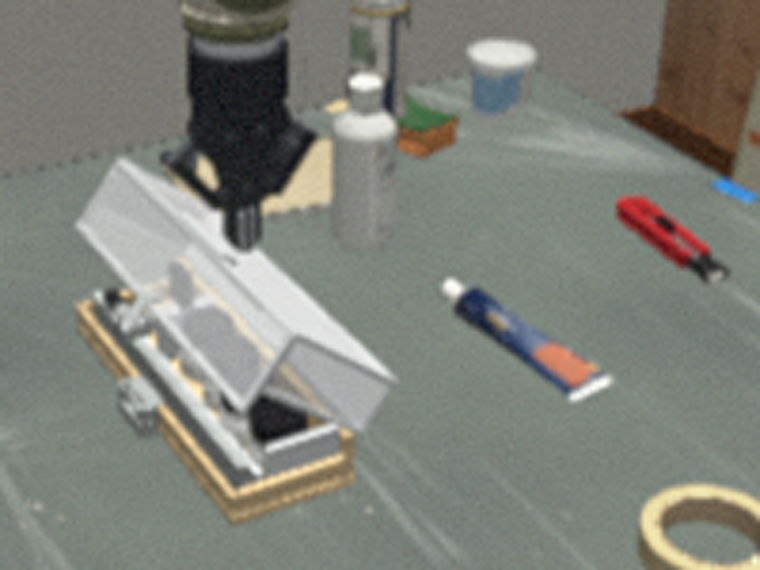

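The hood is leaning forward past vertical and may still be falling. I lift clear, wait and check.

```bash
T='python3 -m creep'
$T '[{"delta_rot":[0,0,0],"slide":[0,0,-1],"jaw":0},{"delta_rot":[0,0,0],"slide":[0,0,-2],"jaw":0},{"delta_rot":[0,0,0],"slide":[0,0,-2.5],"jaw":0},{"delta_rot":[0,0,0],"slide":[0,0,-2.5],"jaw":0},{"delta_rot":[0,0,0],"slide":[0,0,-2.5],"jaw":0}]' 45
python3 - <<'E'
from h import *
c=calibration("scene"); K,T=c["intrinsics"],c["world_to_cam"]
for k in range(2):
    p,d=camera("scene"); P=[]
    for v in range(150,235):
        for u in range(240,345):
            z=d[v,u]
            if z>0: P.append(T[:3,:3].T@(np.linalg.solve(K,[u,v,1.])*z-T[:3,3]))
    P=np.array(P); 
    for y in(-100,-60): 
        q=P[(abs(P[:,1]-y)<8)&(P[:,0]>430)&(P[:,0]<640)]; q=q[np.argsort(q[:,0])]; print(y,[tuple(a[[0,2]].round()) for a in q[::12]])
go(447,20,150,.015)
E
```

```text
time: 37.45
ee_pos: [533.3, 19.1, 214.0]
tool_rot: [-2.205, -2.237, 0.001]
contact_force: [-0.5, -0.2, -0.4]
gripper_width: -0.1
finger_force: 0.0
-100 [(np.float64(435.0), np.float64(49.0)), (np.float64(439.0), np.float64(61.0)), (np.float64(441.0), np.float64(76.0)), (np.float64(442.0), np.float64(103.0)), (np.float64(443.0), np.float64(95.0)), (np.float64(445.0), np.float64(110.0)), (np.float64(455.0), np.float64(112.0)), (np.float64(464.0), np.float64(114.0)), (np.float64(474.0), np.float64(30.0)), (np.float64(481.0), np.float64(32.0)), (np.float64(493.0), np.float64(109.0)), (np.float64(506.0), np.float64(106.0)), (np.float64(517.0), np.float64(107.0)), (np.float64(529.0), np.float64(104.0)), (np.float64(540.0), np.float64(104.0)), (np.float64(554.0), np.float64(104.0)), (np.float64(576.0), np.float64(-1.0)), (np.float64(589.0), np.float64(3.0)), (np.float64(604.0), np.float64(2.0)), (np.float64(616.0), np.float64(-1.0)), (np.float64(629.0), np.float64(1.0))]
-60 [(np.float64(434.0), np.float64(0.0)), (np.float64(438.0), np.float64(50.0)), (np.float64(440.0), np.float64(27.0)), 
[... 1770 characters left out ...]
.0)), (np.float64(443.0), np.float64(98.0)), (np.float64(452.0), np.float64(113.0)), (np.float64(464.0), np.float64(111.0)), (np.float64(474.0), np.float64(111.0)), (np.float64(485.0), np.float64(109.0)), (np.float64(498.0), np.float64(108.0)), (np.float64(509.0), np.float64(107.0)), (np.float64(522.0), np.float64(106.0)), (np.float64(533.0), np.float64(105.0)), (np.float64(549.0), np.float64(105.0)), (np.float64(598.0), np.float64(4.0)), (np.float64(611.0), np.float64(2.0)), (np.float64(627.0), np.float64(-1.0)), (np.float64(640.0), np.float64(1.0))]
t 37.55 p [533.   19.1 213.5] F [ 0.6  0.2 -0.3] w 0.1 ff 0.0
slide [ 0.072 -2.86   2.122]
cur yaw 0.0144 q6 -0.199
rot [-0.021 -0.004 -0.005]
```

The hood rests ajar on the catch at about 0.11 rad. Now I press the pad.

```bash
T='python3 -m creep'
$T '[{"delta_rot":[0,0,0],"slide":[0.05,-2.84,0],"jaw":0},{"delta_rot":[0,0,0],"slide":[0.05,-2.84,0],"jaw":0},{"delta_rot":[0,0,0],"slide":[0.05,-2.84,1.5],"jaw":0},{"delta_rot":[0,0,0],"slide":[0.05,-2.84,2.9],"jaw":0},{"delta_rot":[0,0,0],"slide":[0.05,-2.84,3.05],"jaw":0}]' 45
$T '[{"delta_rot":[0,0,0],"slide":[0,0,0.1],"jaw":0},{"delta_rot":[0,0,0],"slide":[0,0,0.2],"jaw":0},{"delta_rot":[0,0,0],"slide":[0,0,0.3],"jaw":0},{"delta_rot":[0,0,0],"slide":[0,0,0.4],"jaw":0},{"delta_rot":[0,0,0],"slide":[0,0,0.45],"jaw":0}]' 45
$T '[{"delta_rot":[0,0,0],"slide":[0,0,0.05],"jaw":0},{"delta_rot":[0,0,0],"slide":[0,0,0.12],"jaw":0},{"delta_rot":[0,0,0],"slide":[0,0,0.12],"jaw":0}]' 45
```

```text
time: 38.05
ee_pos: [445.3, 19.8, 119.3]
tool_rot: [-2.2, -2.232, 0.008]
contact_force: [-0.8, 1.1, 1.8]
gripper_width: 0.0
finger_force: 0.0
time: 38.55
ee_pos: [448.9, 19.1, 111.0]
tool_rot: [2.204, 2.236, 0.002]
contact_force: [0.8, 0.9, 0.5]
gripper_width: -0.1
finger_force: 0.0
time: 38.85
ee_pos: [448.6, 19.2, 106.5]
tool_rot: [2.205, 2.237, 0.001]
contact_force: [0.6, -0.2, 2.4]
gripper_width: 0.2
finger_force: 1.2
```

```bash
T='python3 -m creep'
$T '[{"delta_rot":[0,0,0],"slide":[0,0,0.06],"jaw":0},{"delta_rot":[0,0,0],"slide":[0,0,0.06],"jaw":0}]' 45 | grep -E "pos|force"
$T '[{"delta_rot":[0,0,0],"slide":[0,0,0.06],"jaw":0},{"delta_rot":[0,0,0],"slide":[0,0,0.06],"jaw":0}]' 45 | grep -E "pos|force"
$T '[{"delta_rot":[0,0,0],"slide":[0,0,0.04],"jaw":0},{"delta_rot":[0,0,0],"slide":[0,0,0.04],"jaw":0}]' 45 | grep -E "pos|force"
```

```text
ee_pos: [448.7, 19.2, 106.3]
contact_force: [-7.6, 1.0, 24.8]
finger_force: 12.2
ee_pos: [448.9, 19.2, 106.2]
contact_force: [-16.0, 1.8, 46.1]
finger_force: 22.7
ee_pos: [448.9, 19.2, 106.0]
contact_force: [-20.3, 1.5, 59.9]
finger_force: 29.7
```

The pad bottoms out hard at z=106.3, which is the shut height. I retreat and verify.

```bash
T='python3 -m creep'
$T '[{"delta_rot":[0,0,0],"slide":[0,0,-0.5],"jaw":0},{"delta_rot":[0,0,0],"slide":[0,0,-2],"jaw":0},{"delta_rot":[0,0,0],"slide":[0,0,-3.5],"jaw":0},{"delta_rot":[0,0,0],"slide":[0,0,-5],"jaw":0},{"delta_rot":[0,0,0],"slide":[0,0,-5],"jaw":0}]' 45
python3 - <<'E'
from h import *
p,d=camera("scene"); cv2.imwrite("pics/s15.png",cv2.resize(p[110:260,230:430],(0,0),fx=3.8,fy=3.8,interpolation=cv2.INTER_CUBIC))
c=calibration("scene"); K,T=c["intrinsics"],c["world_to_cam"]
v,u=np.mgrid[150:235,240:345]; z=d[v,u]; q=np.linalg.solve(K,np.stack([u.ravel(),v.ravel(),np.ones(u.size)]))*z.ravel()
P=(T[:3,:3].T@(q-T[:3,3:])).T; P=P[(P[:,2]>92)&(P[:,2]<120)&(P[:,0]>450)&(P[:,0]<540)&(P[:,1]<-30)&(P[:,1]>-130)]
print("slope",np.polyfit(P[:,0],P[:,2],1),P[:,2].mean(),len(P)); st()
E
```

```text
time: 39.95
ee_pos: [450.2, 18.9, 256.7]
tool_rot: [2.199, 2.231, 0.009]
contact_force: [0.1, -0.1, -0.1]
gripper_width: 0.3
finger_force: 0.0
slope [-1.24430132e-03  1.03029262e+02] 102.41458890516664 606
t 40.0 p [449.1  19.1 253.6] F [-0.4 -0.9 -0.4] w -0.2 ff 0.0
```

View pics/s15.png

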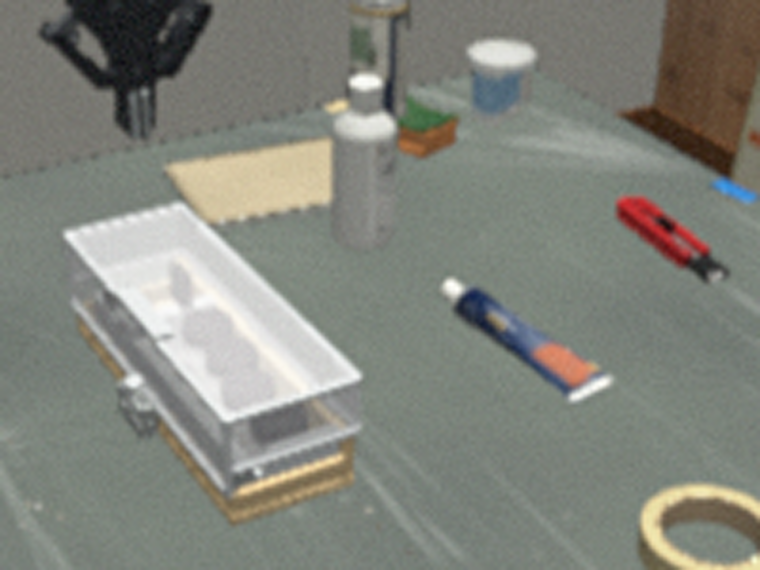

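The hood lies flat (slope about 0) and is latched, the row is still in place inside, and the robot is clear. I'm handing the job in.

```bash
python3 -c "
from station import env
print(env.job_done())"
```

```text
the job is handed in; nothing more can be done
None
```

I packed all four jars in the carrier, slid the stop up snug (free length about 0.195 m), locked the lever, snapped the hood shut and handed the job in at about 40 s; it returned no verdict.

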